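Change over the battery packs in the charging station

TASK

Change over the laptop batteries: draw the charging station's sliding gate right back, lift the charged packs out of its bays and lay them flat in the tray, lay every run-down pack from the desk flat in a bay of its own, brass contact end towards the terminals, and push the gate fully shut until the spring catch clicks up behind it. Then start charging with the keys on the station's front, one at a time and letting each spring back: round, square, long bar. Leave the mug, stapler and mouse where they are.

Things in the scene. Friction and masses are not known exactly. Their poses are not given: they have to be found in the camera images.
- charger: grey charging station fixed on the desk, 256 (x) x 274 (y) mm; origin = centre of its underside, x to its back, y to its left. Right half: well with four bays, walls 88 mm high. Left half (y -3 to 137 mm): deck 88 mm high; the gate slides back over it. Rails 98 mm high along the gate's sides at x = -74 and 130 mm. In front an apron (x -128 to -72 mm) 60 mm high with three keys
- bays (a point): centre of the well's floor, 25 mm above the desk, at x 28, y -67 mm of the station. Four bays side by side along x, each 44 (x) x 128 (y) mm, centres at x = -44, 4, 52, 100 mm of the station, parted by 4 mm dividers 14 mm high; outer walls 88 mm. Brass terminals on the left end wall (y = -3 mm): pack y along station y. A loaded pack's rib top is 85 mm up, 4 mm under the gate
- gate (a joint): sliding gate, aluminium plate 192 (x) x 136 (y) x 5 mm, underside 89 mm above the desk; value in m: 0 = fully shut over the bays, grows as it slides to the station's left (+y), 0.136 = fully back; the bays are clear from 0.131. Stiff: about 6 N of friction, stays where left. Starts part-way. Once the catch is up behind it, it cannot be drawn back
- gate_pull (a point): top centre of the gate's black pull bar, in the middle of the gate: 90 mm long along x, 12 mm thick along y, 28 mm high, its foot on the gate's top (94 mm up), its top 122 mm up; moves with the gate; push its left side to shut, its right side (or pinch it) to open
- catch (a joint): spring catch, a steel block 34 x 12 mm in the station's left-hand deck by the well; value in m: about 0.006 while the gate lies over it and holds it down, 0 when it has sprung up (top 95 mm) behind the gate's rear edge, which happens in the last 1.5 mm of the gate's travel
- catch_top (a point): centre of the catch's top face
- key_round (a joint): round key 30 mm across, leftmost of the three on the apron (on/off): spring push key; value in m, 0 = up, 0.006 = fully down; 1.5 N starts it, about 5 N to the bottom; pressed counts above 0.004; springs back
- key_round_top (a point): centre of the top of the round key, 68 mm above the desk when up; push straight down
- key_square (a joint): square key 26 mm, the middle one (charge mode): spring push key; value in m, 0 = up, 0.006 = fully down; 1.5 N starts it, about 5 N to the bottom; pressed counts above 0.004; springs back
- key_square_top (a point): centre of the top of the square key, 68 mm above the desk when up; push straight down
- key_bar (a joint): long bar key 18 x 46 mm, long along y, the rightmost (start): spring push key; value in m, 0 = up, 0.006 = fully down; 1.5 N starts it, about 5 N to the bottom; pressed counts above 0.004; springs back
- key_bar_top (a point): centre of the top of the long bar key, 68 mm above the desk when up; push straight down
- pack1: laptop battery pack, black block 38 (x) x 120 (y) x 34 mm, 0.35 kg, may be absent; run-down, lies on the desk; origin = centre of its underside. Solid grey grip rib across the middle of its top: 34 (x) x 12 (y) x 26 mm high, top 60 mm above the underside; pinch it along y, fingers over the pack's own top. The last 18 mm at the +y end is a step only 22 mm high with brass contact strips: the contact end
- pack1_contacts (a point): middle of that pack's contact end face (y = +60 mm, 11 mm above the underside)
- pack2: laptop battery pack, black block 38 (x) x 120 (y) x 34 mm, 0.35 kg, may be absent; run-down, lies on the desk; origin = centre of its underside. Solid grey grip rib across the middle of its top: 34 (x) x 12 (y) x 26 mm high, top 60 mm above the underside; pinch it along y, fingers over the pack's own top. The last 18 mm at the +y end is a step only 22 mm high with brass contact strips: the contact end
- pack2_contacts (a point): middle of that pack's contact end face (y = +60 mm, 11 mm above the underside)
- pack3: laptop battery pack, black block 38 (x) x 120 (y) x 34 mm, 0.35 kg, may be absent; run-down, lies on the desk; origin = centre of its underside. Solid grey grip rib across the middle of its top: 34 (x) x 12 (y) x 26 mm high, top 60 mm above the underside; pinch it along y, fingers over the pack's own top. The last 18 mm at the +y end is a step only 22 mm high with brass contact strips: the contact end
- pack3_contacts (a point): middle of that pack's contact end face (y = +60 mm, 11 mm above the underside)
- pack4: laptop battery pack, black block 38 (x) x 120 (y) x 34 mm, 0.35 kg, may be absent; charged, in a bay of the station; origin = centre of its underside. Solid grey grip rib across the middle of its top: 34 (x) x 12 (y) x 26 mm high, top 60 mm above the underside; pinch it along y, fingers over the pack's own top. The last 18 mm at the +y end is a step only 22 mm high with brass contact strips: the contact end
- pack5: laptop battery pack, black block 38 (x) x 120 (y) x 34 mm, 0.35 kg, may be absent; charged, in a bay of the station; origin = centre of its underside. Solid grey grip rib across the middle of its top: 34 (x) x 12 (y) x 26 mm high, top 60 mm above the underside; pinch it along y, fingers over the pack's own top. The last 18 mm at the +y end is a step only 22 mm high with brass contact strips: the contact end
- tray: shallow open grey plastic tray fixed on the desk left of the station, 120 (x) x 160 (y) x 24 mm high, walls and floor 4 mm thick; origin = centre of its underside; inside 112 x 152 mm, room for two packs side by side along y; for the charged packs
- mug: bystander: amber glass mug, 80 mm across, 92 mm high; origin under its centre
- stapler: bystander: black stapler 150 x 36 x 50 mm; origin under its centre
- mouse: bystander: grey computer mouse 105 x 60 x 30 mm; origin under its centre

How it is judged:
By the outcome, as a careful person would: the job done as asked, in the order asked, and still so for the second after the job is handed in, with the robot touching nothing.
Of pack1, pack2, pack3 only 2 to 3 are there at a start; the rules pass over those that are not, and their reading is None.
Of pack4, pack5 only 1 to 2 are there at a start; the rules pass over those that are not, and their reading is None.
At some moment in a run one of pack1, pack2, pack3 may be knocked a few centimetres aside while the robot is not near it.
Once in a run the grip may slacken for a moment while it holds something.
It also fails if it takes over 210 s, if anything falls off the work surface, if the arm or the gripper's body presses on something with over 40 N, if the wrist force passes 120 N, or if a joint passes its speed limit or range.

ROBOT

A 6-joint arm with a two-finger parallel gripper is mounted at the origin on the work surface. World frame = base frame: x ahead of the robot, y to its left, z up, the work surface at z = 0. Lengths are in m, angles in rad, forces in N, time in s.
With the tool pointing down it reaches from about 0.275 to 0.725 m from the base axis. Payload 15.9 kg.
Tool frame: the origin (TCP) lies between the finger pads; the fingertips stand 8 mm ahead of it and the grasp point (between the pads) lies 11 mm behind it; z points along the fingers, y is the direction in which the jaws open and shut (so a half turn about z gives the same grasp; the last joint's range is limited). The gripper opens to 85 mm and grips with 20 to 120 N. Pads are 22 mm wide; open, the fingers measure 114 mm over their backs; the gripper's body (76 mm by 85 mm) begins 54 mm behind the grasp point. The pads swing forward as they close: fully open they stand 13 mm farther back than shut.
Start: joints at [1.241, 0.213, -0.034, 1.323, 0, 1.571], TCP at [0.162, 0.473, 0.239] pointing down, gripper open.
Joint ranges: [-2.98, 2.98], [-0.74, 1.72], [-1.14, 1.35], [-2.1, 2.04], [-1.57, 1.44], [-3.14, 3.14]. Speed limits (rad/s): [1.89, 1.89, 2.39, 2.57, 3.14, 3.14].

INTERFACE

Orientations are given as a rotation vector (axis times angle).
In Python, from rig import env, snapshot, calibration, workorder gives the robot as it stands.
- The arm moves only by the tool arm_command, never from a script. Its argument "moves" is a list of rows, each a list of 3 entries, a list of its own where there are three numbers: the shift along the tool's x, y, z in mm, then the turn, a rotation vector about the tool's x, y, z in rad, then the opening, from 0 (shut) to 1 (fully open). In form: [[[x, y, z], [wx, wy, wz], grip], ...]. A call has 1 to 10 rows; each row is the pose to reach, as a shift and turn from the pose commanded when the call began, along the tool's axes at that moment; what a row does not reach only later rows make up. A row lasts 1/12 s, in which the tool goes at most 41.7 mm and 7.16 degrees, less where a joint would pass 70% of its speed; a pose out of reach is approached as far as the arm can. A call with a gripper value outside its range is refused whole. The fingers move at their own pace and stop on an object; "force" is the grip in N (left out, the last holds). Time passes only in rows, so rows that repeat a pose let the fingers close. It gives the time, the measured TCP pose, the force and the opening at its end, in the units of the state.
- env.sense(): the state, without advancing time (a new reading comes with each control period).
- snapshot(name): name is "scene" or "top" or "wrist"; returns (picture, depth): 400x640x3 uint8, red, green, blue; 400x640 float32, m along the optical axis (not along the pixel's ray), 0 where there is no reading.
- calibration(name): a dict with "fx", "fy", "cx", "cy" (pixels), "distortion" ([k1, k2, p1, p2, k3] as OpenCV has them; the pictures are not rectified), "rvec" (rotation vector, rad) and "tvec" (3), from world to camera coordinates, as OpenCV has them. Camera axes: x right, y down, z forward; pixel columns grow to the right and rows downward; lengths in m; the calibration is good to about 2 mm. A picture is of the moment at which its call begins: read the wrist's pose just before it. calibration takes no time and is no camera call; for the wrist camera it gives the pose at the moment of the call.
- workorder.close_job(): hands the job in, once; it reports no verdict.
The state is a dict: "t": time; "q": joint angles; "dq": joint speeds; "joint_torque": joint torques, N m; "eef_pos": TCP position; "tcp_rot": TCP orientation; "force": force on the tool from outside, world axes, zero at the start; "torque": the same for the moment, N m; "width": finger opening in m.
Only numpy, scipy, OpenCV 4.12 (cv2) and the standard library are available. Lean on these libraries where they do the work, as an engineer would, in place of code of your own. Each camera call takes 0.05 s, during which the arm holds its last target.

## Working session

There is one attempt and no reset: what is moved stays moved. The work goes in short steps, Python scripts to look and compute and a tool call to move; the robot and the scene stay as the last step left them, time stands still between calls to the robot, and variables do not carry over. Pictures are saved under pics/ and viewed, and the job is handed in when it is done.

Besides the shell and the picture viewer there is one more tool, called after ">>>" as name(argument=value, ...), one argument or row to a line, values as JSON. arm_command: Moves the arm, as the interface text tells. Its arguments: {"type":"object","properties":{"moves":{"type":"array","items":{"type":"array"}},"force":{"type":"number"}},"required":["moves"]}

```bash
ls -la; mkdir -p pics
python3 - <<'E'
from rig import env, snapshot, calibration, workorder
import cv2
s=env.sense(); print(s)
for n in ["scene","top","wrist"]:
    im,d=snapshot(n); cv2.imwrite(f"pics/{n}0.png",im[:,:,::-1]); 
    import numpy as np; np.save(f"pics/{n}0.npy",d)
    print(n,calibration(n))
E
```

```text
total 12
drwxr-xr-x  3 agent agent 4096 Dec  7 00:03 .
drwxr-xr-x 23 root  root  4096 Dec  7 00:03 ..
drwxr-xr-x  2 agent agent 4096 Dec  7 00:03 pics
{'t': 0.0, 'q': array([ 1.24098709e+00,  2.13343359e-01, -3.50620971e-02,  1.32348713e+00,
       -2.09778838e-05,  1.57080637e+00]), 'dq': array([-1.66836879e-04,  7.08624680e-05, -6.10804353e-04, -7.53476968e-05,
        1.13590282e-03,  1.21565117e-03]), 'joint_torque': array([ 1.77648708e-04, -6.86151338e+01,  4.87123239e+01,  1.73918152e-02,
       -6.63019046e-05, -2.28625618e-05]), 'eef_pos': array([0.16183109, 0.47273947, 0.23882136]), 'tcp_rot': array([-5.15707653e-01, -3.09881372e+00,  1.70396122e-03]), 'force': array([ 0.98489201, -0.19097221,  0.61179162]), 'torque': array([-0.02397357, -0.01578337, -0.02138998]), 'width': 0.08531200254316085}
scene {'fx': 510.6576223973753, 'fy': 510.6576223973753, 'cx': 315.4710006516424, 'cy': 192.3922724060835, 'distortion': array([0.02720964, 0.        , 0.        , 0.        , 0.        ]), 'rvec': array([ 2.42490047,  0.97608461, -0.2972061 ]), 'tvec': array([-0.43196657, -0.24282959,  1.74527717])}
top {'fx': 371.77387491014423, 'fy': 371.77387491014423, 'cx': 325.7625057433103, 'cy': 200.88147178628023, 'distortion': array([-0.04921251,  0.        ,  0.        ,  0.        ,  0.        ]), 'rvec': array([ 2.20226534, -1.99290779,  0.227933  ]), 'tvec': array([-0.01351305,  0.57046844,  1.13255966])}
wrist {'fx': 356.6318095329817, 'fy': 356.6318095329817, 'cx': 322.7254010690021, 'cy': 201.27571883696322, 'distortion': array([-0.0096737,  0.       ,  0.       ,  0.       ,  0.       ]), 'rvec': array([-2.3718738 , -1.69557595, -0.22491721]), 'tvec': array([-0.49891495, -0.0333743 ,  0.37910631])}
```

View pics/scene0.png

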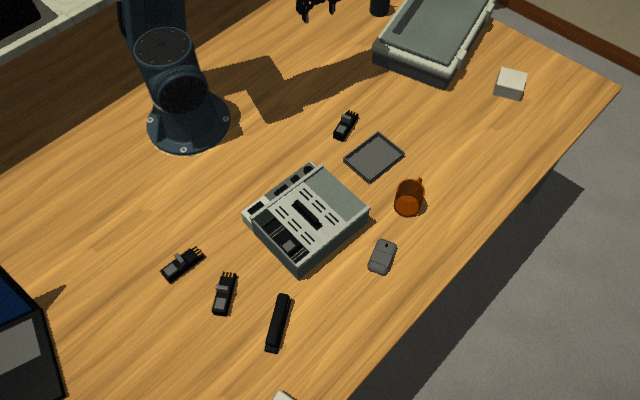

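View pics/top0.png

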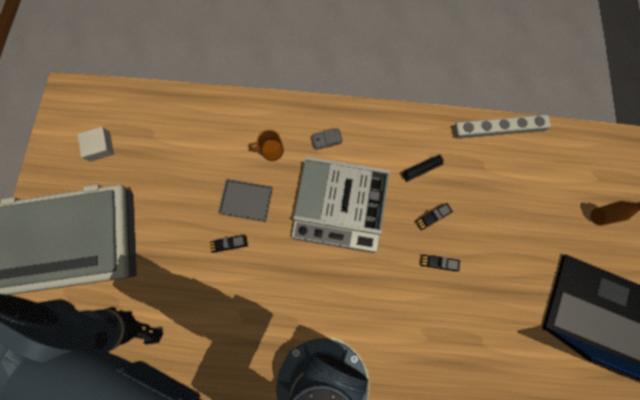

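View pics/wrist0.png

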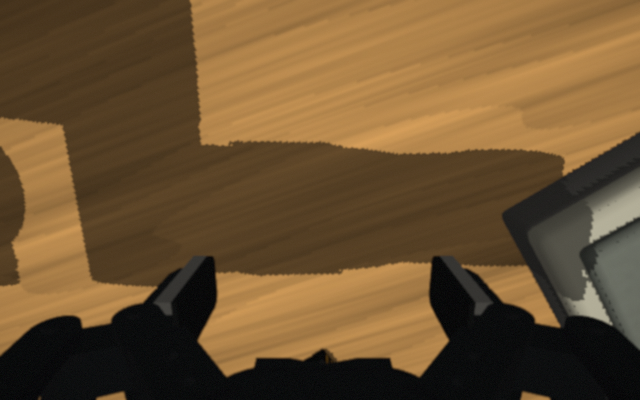

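```bash
cat > h.py <<'E'
import numpy as np, cv2
from scipy.spatial.transform import Rotation as R
from rig import env, snapshot, calibration, workorder
def cam(n):
    c=calibration(n); K=np.array([[c['fx'],0,c['cx']],[0,c['fy'],c['cy']],[0,0,1]]); 
    Rm=cv2.Rodrigues(np.array(c['rvec']))[0]; return K,np.array(c['distortion']),Rm,np.array(c['tvec'])
def rays(cm,uv):
    K,D,Rm,t=cm
    p=cv2.undistortPoints(np.asarray(uv,float).reshape(-1,1,2),K,D).reshape(-1,2)
    d=np.c_[p,np.ones(len(p))]
    return -Rm.T@t, d@Rm   # origin, dirs (unit depth)
def onplane(cm,uv,z):
    o,d=rays(cm,uv); s=(z-o[2])/d[:,2]; return o+d*s[:,None]
def pts(cm,uv,depth):
    o,d=rays(cm,uv); uv=np.asarray(uv,int).reshape(-1,2)
    return o+d*depth[uv[:,1],uv[:,0]][:,None]
def cloud(cm,depth):
    h,w=depth.shape; u,v=np.meshgrid(np.arange(w),np.arange(h))
    o,d=rays(cm,np.c_[u.ravel(),v.ravel()]); P=o+d*depth.reshape(-1,1)
    P[depth.ravel()==0]=np.nan; return P.reshape(h,w,3)
def proj(cm,P):
    K,D,Rm,t=cm
    return cv2.projectPoints(np.asarray(P,float).reshape(-1,3),cv2.Rodrigues(Rm)[0],t,K,D)[0].reshape(-1,2)
def save(im,name,box=None,f=1):
    if box: im=im[box[1]:box[3],box[0]:box[2]]
    im=cv2.resize(im,None,fx=f,fy=f,interpolation=cv2.INTER_NEAREST)
    cv2.imwrite('pics/'+name,im[:,:,::-1])
E
python3 - <<'E'
from h import *
for n,b,f in [("scene",(140,90,460,360),2.5),("top",(200,110,480,290),2.8)]:
    im=cv2.imread(f'pics/{n}0.png')[:,:,::-1]
    save(im,n+'0z.png',b,f)
    d=np.load(f'pics/{n}0.npy'); C=cloud(cam(n),d)
    # heights
    z=C[...,2]; Z=(np.clip(np.nan_to_num(z),0,0.14)/0.14*255).astype(np.uint8)
    save(cv2.applyColorMap(Z,cv2.COLORMAP_JET),n+'0h.png',b,f)
    # wood z
    print(n,np.nanmedian(z), (d==0).sum())
    m=(z>0.012)&(z<0.2)&(C[...,0]>0.2)&(C[...,0]<0.8)&(abs(C[...,1])<0.5)
    nn,l,st,ce=cv2.connectedComponentsWithStats(m.astype(np.uint8))
    for i in range(1,nn):
        if st[i,4]>40:
            P=C[l==i]; print(i,st[i],P.mean(0).round(3),np.percentile(P[:,2],[5,50,98]).round(3),P[:,:2].min(0).round(3),P[:,:2].max(0).round(3))
E
```

```text
scene -0.0025201847306096647 984
1 [333 110  26  31 378] [0.412 0.335 0.032] [0.016 0.031 0.059] [0.373 0.282] [0.443 0.41 ]
2 [343 131  62  52 362] [0.557 0.311 0.019] [0.013 0.019 0.027] [0.491 0.227] [0.624 0.4  ]
5 [ 241  161  130  118 8257] [ 0.581 -0.018  0.076] [0.023 0.087 0.109] [ 0.424 -0.151] [0.702 0.138]
6 [394 178  31  38 800] [0.747 0.248 0.058] [0.018 0.06  0.092] [0.707 0.206] [0.786 0.319]
7 [367 239  25  29 261] [0.787 0.068 0.025] [0.017 0.025 0.034] [0.763 0.01 ] [0.8   0.113]
8 [160 246  44  36 660] [ 0.416 -0.348  0.032] [0.017 0.032 0.059] [ 0.39  -0.406] [ 0.436 -0.283]
9 [212 272  25  44 649] [ 0.569 -0.323  0.033] [0.017 0.032 0.061] [ 0.516 -0.377] [ 0.613 -0.262]
10 [265 293  26  61 741] [ 0.733 -0.278  0.043] [0.014 0.047 0.054] [ 0.681 -0.342] [ 0.782 -0.208]
top -0.0003648917975787036 1037
1 [248 130  35  30 533] [0.744 0.257 0.058] [0.018 0.061 0.093] [0.707 0.211] [0.785 0.322]
2 [311 137  31  12 237] [0.785 0.071 0.025] [0.015 0.025 0.035] [0.764 0.013] [0.8   0.118]
3 [402 155  42  26 451] [ 0.722 -0.269  0.043] [0.014 0.048 0.054] [ 0.681 -0.346] [ 0.771 -0.206]
4 [ 292  156   98   97 7248] [ 0.56  -0.004  0.079] [0.027 0.089 0.103] [ 0.425 -0.148] [0.703 0.14 ]
5 [218 178  54  43 298] [0.559 0.316 0.021] [0.014 0.022 0.028] [0.493 0.232] [0.623 0.397]
7 [416 202  38  28 437] [ 0.562 -0.316  0.035] [0.02  0.034 0.062] [ 0.516 -0.379] [ 0.613 -0.26 ]
9 [210 234  37  19 457] [0.405 0.344 0.034] [0.02  0.033 0.061] [0.372 0.286] [0.441 0.408]
11 [421 254  39  18 473] [ 0.411 -0.342  0.034] [0.02  0.034 0.061] [ 0.389 -0.404] [ 0.434 -0.284]
```

```bash
echo
```

```text
(no output)
```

View pics/scene0z.png

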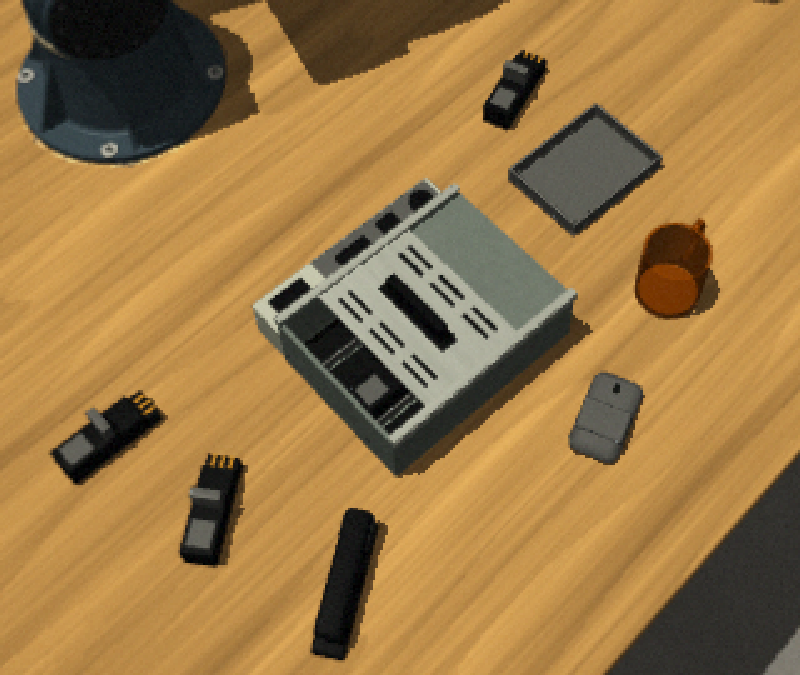

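View pics/top0z.png

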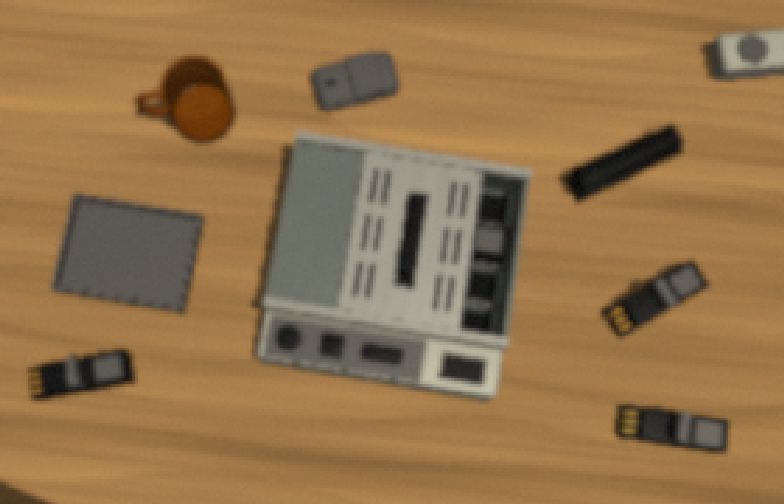

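View pics/top0h.png

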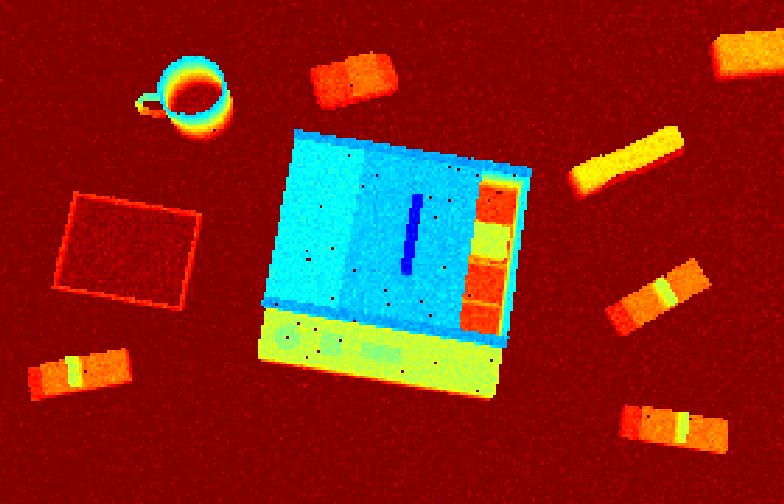

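```bash
cat >> h.py <<'E'
def comps(n,im,d,zmin=0.012):
    C=cloud(cam(n),d); z=C[...,2]
    m=(z>zmin)&(z<0.2)&(C[...,0]>0.2)&(C[...,0]<0.83)&(abs(C[...,1])<0.55)
    nn,l,st,ce=cv2.connectedComponentsWithStats(m.astype(np.uint8))
    return C,[(l==i) for i in range(1,nn) if st[i,4]>40]
def rect(P):
    (c,s,a)=cv2.minAreaRect(P[:,:2].astype(np.float32)*1000); return np.round(c,1),np.round(s,1),round(a,1)
E
python3 - <<'E'
from h import *
s=env.sense(); Rm=R.from_rotvec(s['tcp_rot']).as_matrix(); print(Rm.round(3))
K,D,Rc,t=cam('wrist'); print('cam pos rel tool',(Rm.T@(-Rc.T@t-s['eef_pos'])).round(4),'\n',(Rm.T@Rc.T).round(3))
for n in ['scene','top']:
    im=cv2.imread(f'pics/{n}0.png')[:,:,::-1]; d=np.load(f'pics/{n}0.npy')
    C,ms=comps(n,im,d)
    for m in ms:
        P=C[m]; print(n,P.mean(0).round(3),rect(P), len(P))
        zm=P[:,2].max()
        if 0.05<zm<0.07: # pack: rib & brass
            r=P[P[:,2]>0.05]; print('   rib',r.mean(0).round(4),rect(r),len(r))
            b=m&(im[...,0].astype(int)-im[...,2]>60)&(C[...,2]<0.03); print('   brass',C[b].mean(0).round(4),b.sum())
        if len(P)>1000:
            print('  bar',rect(P[P[:,2]>0.108]),P[P[:,2]>0.108].mean(0),'rails+',rect(P[(P[:,2]>0.094)]))
E
```

```text
[[-0.946  0.324 -0.   ]
 [ 0.324  0.946 -0.001]
 [ 0.    -0.001 -1.   ]]
cam pos rel tool [ 0.0675 -0.0003 -0.1347] 
 [[ 0.    -0.965 -0.263]
 [ 1.     0.    -0.001]
 [ 0.001 -0.263  0.965]]
scene [0.412 0.335 0.032] (array([406.8, 345.1]), array([ 40.5, 125.2]), 16.0) 378
   rib [0.4088 0.3454 0.0558] (array([407.2, 345. ]), array([32.8, 17.2]), 14.2) 44
   brass [0.3893 0.3994 0.0194] 9
scene [0.557 0.311 0.019] (array([557.7, 314. ]), array([167.9, 125.1]), 86.4) 362
scene [ 0.581 -0.018  0.076] (array([562.3,  -5. ]), array([277.8, 263.1]), 85.8) 8257
  bar (array([588.6, -21.4]), array([15.2, 91.5]), 86.1) [ 0.58959259 -0.02228306  0.11886025] rails+ (array([588.5,  -7.4]), array([275.9, 210.3]), 85.9)
scene [0.747 0.248 0.058] (array([739.9, 254.8]), array([ 78.9, 102. ]), 39.6) 800
scene [0.802 0.061 0.025] (array([803.6,  61.9]), array([ 59.3, 104.2]), 19.5) 609
scene [ 0.416 -0.348  0.032] (array([ 412.5, -345.4]), array([122. ,  42.1]), 86.7) 660
   rib [ 0.4137 -0.3451  0.0573] (array([ 413.6, -344.7]), array([11.8, 38.8]), 86.5) 55
   brass [ 0.4133 -0.2994  0.0211] 32
sc
[... 1112 characters left out ...]
298
top [ 0.562 -0.316  0.035] (array([ 564.1, -318.9]), array([ 38.3, 122.7]), 35.2) 437
   rib [ 0.5642 -0.3184  0.0588] (array([ 564.7, -319.4]), array([32.3, 13.7]), 40.4) 47
   brass [ 0.5387 -0.2844  0.0235] 34
top [0.405 0.344 0.034] (array([405.7, 348.9]), array([ 38.6, 120.7]), 16.6) 457
   rib [0.406  0.3457 0.0583] (array([406.3, 346.3]), array([33.7, 11.9]), 16.9) 50
   brass [0.3929 0.3966 0.0218] 37
top [ 0.411 -0.342  0.034] (array([ 411.8, -344.6]), array([120.3,  38.9]), 86.1) 473
   rib [ 0.4119 -0.3434  0.0578] (array([ 411.5, -344.1]), array([31.8, 11.4]), 2.6) 43
   brass [ 0.4126 -0.2966  0.0228] 28<stdin>:12: RuntimeWarning: Mean of empty slice.
  ret = um.true_divide(
```

```bash
cat >> h.py <<'E'
def st():
    s=env.sense(); Rm=R.from_rotvec(s['tcp_rot']).as_matrix()
    phi=np.degrees(np.arctan2(Rm[1,1],Rm[0,1]))
    print('t %.2f pos %s phi %.2f tilt %.3f force %s width %.4f q6 %.2f'%(s['t'],s['eef_pos'].round(4),phi,np.degrees(np.arccos(-Rm[2,2])),s['force'].round(1),s['width'],s['q'][5]))
    return s,Rm,phi
def go(p,phi_t=None,fr=None):
    """shift (mm, tool axes) and turn from pose fr(pos,R) or current measured; tool pointing down"""
    s,Rm,phi=st()
    p0=s['eef_pos']
    if phi_t is None: phi_t=phi
    a=np.radians(phi_t); yv=np.array([np.cos(a),np.sin(a),0]); z=np.array([0,0,-1.]); Rt=np.c_[np.cross(yv,z),yv,z]
    sh=Rm.T@(np.array(p)-p0)*1000; w=R.from_matrix(Rm.T@Rt).as_rotvec()
    print('-> shift',sh.round(1),'turn',w.round(3),'rows~%.1f'%max(np.linalg.norm(sh)/41.7,np.degrees(np.linalg.norm(w))/7.16))
SC=np.array([0.5640,-0.0040]); SY=-4.0
def S(x,y,C=None,yaw=None):
    C=SC if C is None else C; a=np.radians(SY if yaw is None else yaw)
    return C+np.array([np.cos(a)*x-np.sin(a)*y,np.sin(a)*x+np.cos(a)*y])
E
python3 - <<'E'
from h import *
go([0.5885,-0.0195,0.2],86)
E
```

```text
t 0.15 pos [0.1618 0.4728 0.239 ] phi 71.10 tilt 0.049 force [-0.3  0.2  0.6] width 0.0856 q6 1.57
-> shift [-563.1 -327.6   39.2] turn [-0.001 -0.    -0.26 ] rows~15.7
```

>>> arm_command(
  moves=[
    [[-563,-328,20],[0,0,-0.26],0.6],
    [[-563,-328,20],[0,0,-0.26],0.6],
    [[-563,-328,20],[0,0,-0.26],0.6],
    [[-563,-328,20],[0,0,-0.26],0.6],
    [[-563,-328,20],[0,0,-0.26],0.6],
    [[-563,-328,20],[0,0,-0.26],0.6],
    [[-563,-328,20],[0,0,-0.26],0.6],
    [[-563,-328,20],[0,0,-0.26],0.6],
    [[-563,-328,20],[0,0,-0.26],0.6],
    [[-563,-328,20],[0,0,-0.26],0.6],
  ],
  force=40,
)

```text
t: 0.98
eef_pos: [0.4303, 0.1622, 0.2267]
tcp_rot: [0.11, 3.14, 0.0]
force: [-0.6, 1.1, -0.0]
width: 0.0512
```

Run:
```python
from h import *
go([0.5885,-0.0195,0.2],86)
```

```text
t 0.98 pos [0.4303 0.1622 0.2267] phi 86.00 tilt 0.005 force [-0.6  1.1 -0. ] width 0.0512 q6 0.43
-> shift [-170.5 -170.2   26.7] turn [ 0.  0. -0.] rows~5.8
```

>>> arm_command(
  moves=[
    [[-170,-170,20],[0,0,0],0.6],
    [[-170,-170,20],[0,0,0],0.6],
    [[-170,-170,20],[0,0,0],0.6],
    [[-170,-170,20],[0,0,0],0.6],
    [[-170,-170,20],[0,0,0],0.6],
    [[-170,-170,20],[0,0,0],0.6],
    [[-170,-170,20],[0,0,0],0.6],
  ],
)

```text
t: 1.57
eef_pos: [0.5894, -0.0217, 0.2049]
tcp_rot: [-0.116, -3.138, 0.002]
force: [1.3, -0.3, -0.2]
width: 0.0511
```

Run:
```python
from h import *
s=st()
cm=cam('wrist'); im,d=snapshot('wrist'); save(im,'w1.png')
C=cloud(cm,d); z=C[...,2]
m=(z>0.113)&(z<0.13)
nn,l,stt,ce=cv2.connectedComponentsWithStats(m.astype(np.uint8))
for i in range(1,nn):
    if stt[i,4]>100: P=C[l==i]; print(stt[i],P.mean(0).round(4),rect(P))
```

```text
t 1.57 pos [ 0.5894 -0.0217  0.2049] phi 85.78 tilt 0.094 force [ 1.3 -0.3 -0.2] width 0.0511 q6 0.04
[ 317  135   20  138 2607] [ 0.5824 -0.0192  0.1221] (array([585.4, -19.4]), array([11.9, 90.8]), 85.8)
```

View pics/w1.png

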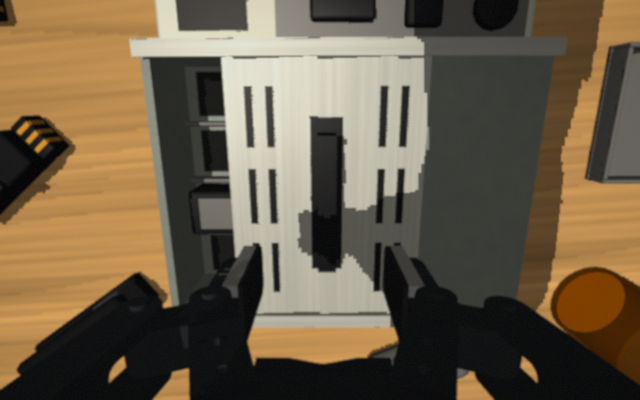

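Run:
```python
from h import *
go([0.587,-0.0193,0.106],86)
```

```text
t 1.62 pos [ 0.588  -0.0196  0.2053] phi 85.81 tilt 0.103 force [-0.8  0.7 -0.1] width 0.0516 q6 0.04
-> shift [ 0.9  0.3 99.3] turn [-0.    -0.002 -0.003] rows~2.4
```

>>> arm_command(
  moves=[
    [[1,0,40],[0,0,0],0.6],
    [[1,0,80],[0,0,0],0.6],
    [[1,0,98],[0,0,0],0.6],
    [[1,0,98],[0,0,0],0.6],
    [[1,0,98],[0,0,0],0],
    [[1,0,98],[0,0,0],0],
    [[1,0,98],[0,0,0],0],
    [[1,0,98],[0,0,0],0],
    [[1,0,98],[0,0,0],0],
    [[1,0,98],[0,0,0],0],
  ],
  force=40,
)

```text
t: 2.45
eef_pos: [0.5873, -0.0173, 0.111]
tcp_rot: [0.11, 3.136, -0.0]
force: [-2.5, -1.2, 7.9]
width: 0.0111
```

>>> arm_command(
  moves=[
    [[0,0,-3],[0,0,0],0],
    [[0,0,-3],[0,0,0],0],
    [[0,0,-3],[0,0,0],0],
  ],
)

```text
t: 2.7
eef_pos: [0.5868, -0.0173, 0.1117]
tcp_rot: [0.11, 3.139, -0.0]
force: [8.7, -1.7, -21.4]
width: 0.011
```

Run:
```python
from h import *
st()
im,d=snapshot('wrist'); save(im,'w2.png')
st()
```

```text
t 2.70 pos [ 0.5868 -0.0173  0.1117] phi 85.99 tilt 0.043 force [  8.7  -1.7 -21.4] width 0.0110 q6 0.04
t 2.75 pos [ 0.5868 -0.0172  0.1117] phi 86.00 tilt 0.041 force [  8.8  -1.8 -21.3] width 0.0108 q6 0.04
```

View pics/w2.png

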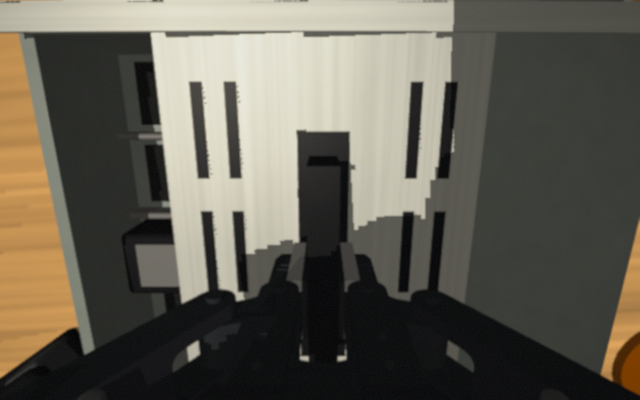

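>>> arm_command(
  moves=[
    [[0,0,2],[0,0,0],0],
    [[0,20,2],[0,0,0],0],
    [[0,40,2],[0,0,0],0],
    [[0,60,2],[0,0,0],0],
    [[0,72,2],[0,0,0],0],
    [[0,78,2],[0,0,0],0],
    [[0,80,2],[0,0,0],0],
    [[0,80,2],[0,0,0],0],
  ],
  force=60,
)

```text
t: 3.42
eef_pos: [0.5926, 0.063, 0.1116]
tcp_rot: [0.109, 3.137, -0.001]
force: [-1.3, -0.4, 6.3]
width: 0.0106
```

>>> arm_command(
  moves=[
    [[0,2,0],[0,0,0],0],
    [[0,4,0],[0,0,0],0],
    [[0,4,0],[0,0,0],0],
    [[0,4,0],[0,0,0],0],
  ],
)

```text
t: 3.75
eef_pos: [0.5928, 0.0653, 0.1116]
tcp_rot: [0.111, 3.137, -0.004]
force: [-1.9, -11.4, 7.1]
width: 0.0107
```

>>> arm_command(
  moves=[
    [[0,2,0],[0,0,0],0],
    [[0,2,0],[0,0,0],0],
    [[0,2,0],[0,0,0],0],
  ],
)

```text
t: 4.0
eef_pos: [0.5928, 0.0655, 0.1116]
tcp_rot: [0.113, 3.137, -0.009]
force: [-3.8, -25.7, 9.9]
width: 0.0106
```

>>> arm_command(
  moves=[
    [[0,-3,0],[0,0,0],0],
    [[0,-3,0],[0,0,0],0.5],
    [[0,-3,0],[0,0,0],0.5],
    [[0,-3,0],[0,0,0],0.5],
    [[0,-3,-40],[0,0,0],0.5],
    [[0,-3,-80],[0,0,0],0.5],
    [[0,-40,-110],[0,0,0],0.5],
    [[0,-80,-130],[0,0,0],0.5],
    [[0,-120,-140],[0,0,0],0.5],
    [[0,-120,-140],[0,0,0],0.5],
  ],
)

```text
t: 4.83
eef_pos: [0.5842, -0.0556, 0.2527]
tcp_rot: [0.114, 3.136, -0.002]
force: [0.1, -0.6, -0.3]
width: 0.0426
```

Run:
```python
from h import *
st()
cm=cam('wrist'); im,d=snapshot('wrist'); save(im,'w3.png'); np.savez('pics/w3.npz',im=im,d=d,Rm=cm[2],t=cm[3])
st()
im,d=snapshot('top'); save(im,'t3.png',(200,110,480,290),2.8)
C,ms=comps('top',im,d)
for m in ms:
    P=C[m]; print(P.mean(0).round(3),rect(P),len(P))
    if len(P)>1000:
        b=P[P[:,2]>0.108]; print('bar',rect(b),b.mean(0)); print(rect(P[P[:,2]>0.094]))
```

```text
t 4.83 pos [ 0.5842 -0.0556  0.2527] phi 85.85 tilt 0.240 force [ 0.1 -0.6 -0.3] width 0.0426 q6 -0.02
t 4.88 pos [ 0.5842 -0.0548  0.2518] phi 85.81 tilt 0.178 force [-0.8 -1.6  0.3] width 0.0425 q6 -0.02
[0.744 0.257 0.058] (array([748.2, 261.6]), array([102.4,  78.6]), 71.1) 534
[0.798 0.067 0.026] (array([801.6,  64.2]), array([ 55.6, 104.8]), 18.8) 443
[ 0.743 -0.309  0.043] (array([ 744.1, -305.2]), array([32.3, 80.6]), 32.3) 177
[0.575 0.087 0.089] (array([569.6,  78.7]), array([115.6, 261.8]), 85.0) 2440
bar (array([594.2,  65.3]), array([12. , 89.4]), 86.1) [0.59266506 0.06529922 0.12138105]
(array([595.3,  75.6]), array([115.7, 209.3]), 85.5)
[0.561 0.316 0.021] (array([558.7, 314.3]), array([158.5, 121.3]), 85.6) 295
[ 0.565 -0.322  0.037] (array([ 565.4, -320.6]), array([ 38.2, 116.6]), 35.0) 385
[0.405 0.344 0.034] (array([406.4, 348.1]), array([ 39.7, 118.3]), 16.0) 455
[ 0.41  -0.343  0.034] (array([ 411.6, -345.8]), array([118.2,  38.8]), 85.8) 466
```

View pics/w3.png

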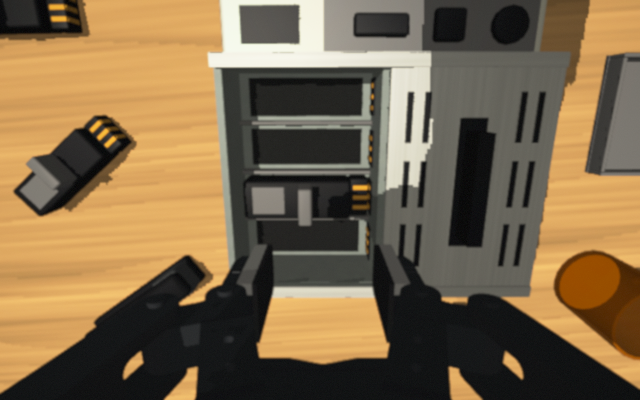

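View pics/t3.png

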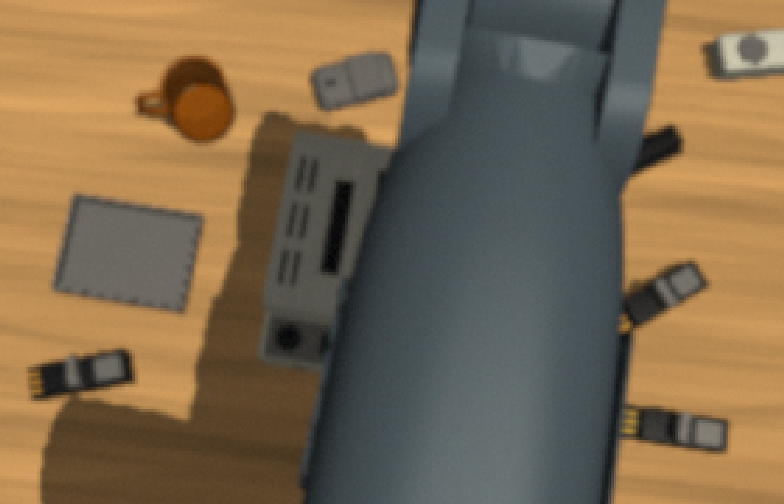

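Run:
```python
from h import *
st()
cm=cam('wrist'); im,d=snapshot('wrist'); np.savez('pics/w4.npz',im=im,d=d,Rm=cm[2],t=cm[3])
C=cloud(cm,d); P=C.reshape(-1,3); a=np.radians(SY)
L=np.c_[(P[:,:2]-SC)@[np.cos(a),np.sin(a)],(P[:,:2]-SC)@[-np.sin(a),np.cos(a)],P[:,2]]*1000
L3=L.reshape(400,640,3)
# profile along x
for ylo,yhi in [(-60,-40),(-115,-95)]:
    m=(L[:,1]>ylo)&(L[:,1]<yhi)
    print('y',ylo,[(x,round(float(np.nanmedian(L[m&(abs(L[:,0]-x)<1),2])),0)) for x in range(-82,140,2) if (m&(abs(L[:,0]-x)<1)).sum()>3])
m=(abs(L[:,0]-4)<15)
print('x4',[(y,round(float(np.nanmedian(L[m&(abs(L[:,1]-y)<1),2])),0)) for y in range(-150,20,2) if (m&(abs(L[:,1]-y)<1)).sum()>3])
r=(L3[...,2]>78)&(L3[...,2]<88)&(L3[...,1]<-15)&(L3[...,1]>-125)&(L3[...,0]>20)&(L3[...,0]<85)
nn,l,s_,c_=cv2.connectedComponentsWithStats(r.astype(np.uint8))
for i in range(1,nn):
    if s_[i,4]>30: Q=C[l==i]; print('rib',s_[i],Q.mean(0).round(4),rect(Q),L3[l==i].mean(0).round(1))
r=(L3[...,2]>53)&(L3[...,2]<64)&(L3[...,1]<-5)&(L3[...,1]>-135)&(L3[...,0]>20)&(L3[...,0]<85)
print('packtop',rect(C[r]),L3[r].min(0),L3[r].max(0))
r=(L3[...,2]>115)&(L3[...,2]<126)
print('bar',rect(C[r]),L3[r].mean(0), rect(L3[r]/1000))
```

```text
t 4.93 pos [ 0.5841 -0.0528  0.2507] phi 85.84 tilt 0.092 force [-0.3  0.5 -0.2] width 0.0425 q6 -0.02
y -60 [(-82, 98.0), (-80, 99.0), (-78, 99.0), (-76, 99.0), (-74, 99.0), (-72, 72.0), (-70, 25.0), (-68, 26.0), (-66, 26.0), (-64, 26.0), (-62, 26.0), (-60, 26.0), (-58, 26.0), (-56, 26.0), (-54, 26.0), (-52, 26.0), (-50, 26.0), (-48, 26.0), (-46, 26.0), (-44, 26.0), (-42, 26.0), (-40, 26.0), (-38, 26.0), (-36, 26.0), (-34, 26.0), (-32, 25.0), (-30, 25.0), (-28, 27.0), (-26, 39.0), (-24, 39.0), (-22, 25.0), (-20, 25.0), (-18, 26.0), (-16, 26.0), (-14, 26.0), (-12, 26.0), (-10, 26.0), (-8, 26.0), (-6, 26.0), (-4, 26.0), (-2, 26.0), (0, 26.0), (2, 336.0), (4, 332.0), (6, 328.0), (8, 26.0), (10, 325.0), (12, 322.0), (14, 26.0), (16, 26.0), (18, 25.0), (20, 31.0), (22, 39.0), (24, 38.0), (26, 45.0), (28, 59.0), (30, 59.0), (32, 59.0), (34, 59.0), (36, 59.0), (38, 59.0), (40, 59.0), (42, 59.0), (44, 59.0), (46, 59.0), (48, 59.0), (50, 59.0), (52, 59.0), (54, 59.0), (56, 59.0), (58, 59.0), (60, 59.0), (62, 59.0), (64, 58.0), (70, 39.0), (72, 38.0), (76, 26.0), (78, 25.0), (80, 25.0), (82, 
[... 2304 characters left out ...]
(-24, 311.0), (-22, 297.0), (-20, 292.0), (-18, 292.0), (-16, 283.0), (-14, 271.0), (-12, 293.0), (-10, 294.0), (-8, 295.0), (-6, 297.0), (-4, 300.0), (-2, 307.0), (0, 316.0), (2, 321.0), (4, 317.0), (6, 316.0), (8, 318.0), (10, 320.0), (12, 322.0), (14, 324.0), (16, 95.0), (18, 94.0)]
rib [294 189  15  39 519] [ 0.6033 -0.0739  0.0848] (array([604.5, -74.1]), array([11.8, 34. ]), 86.5) [ 44.1 -67.   84.8]
packtop (array([610.8, -86.1]), array([106.8,  63.9]), 86.1) [  20.62776969 -132.05412829   53.00710604] [ 84.48533401 -25.25774147  63.99514105]
bar (array([590.9,  64.8]), array([13.5, 90. ]), 85.9) [ 20.06198566  69.54983944 121.41560279] (array([22.1, 70.5]), array([13.5, 90. ]), 89.9)
```

Run:
```python
from h import *
s,Rm,phi=st()
f=np.load('pics/w4.npz'); c=cam('wrist'); cm=(c[0],c[1],f['Rm'],f['t'])
C=cloud(cm,f['d']); T=(C.reshape(-1,3)-s['eef_pos'])@Rm*1000; T=T.reshape(400,640,3)
m=(T[...,2]>-60)&(T[...,2]<60)&(abs(T[...,1])<60)&(abs(T[...,0])<40)
print(m.sum()); 
for sgn in (1,-1):
    k=m&(T[...,1]*sgn>0); Q=T[k]; i=np.argsort(-Q[:,2])[:20]; print(Q[i].round(1).mean(0),Q[i][:,2].max(), np.percentile(Q[:,0],[1,99]))
```

```text
t 4.98 pos [ 0.5839 -0.0514  0.2499] phi 85.92 tilt 0.027 force [-0.4 -0.  -0.4] width 0.0429 q6 -0.02
21070
[ 0.11  19.755  4.6  ] 5.495857760693945 [-10.02862469  14.80734895]
[ -0.66  -23.03    4.505] 5.749494546520126 [-9.87324627 14.86627202]
```

```bash
sed -i 's/^SC=.*/SC=np.array([0.5585,-0.0033]); SY=-4.0/' h.py
python3 - <<'E'
from h import *
go([0.6043,-0.074,0.070],86)
print(S(52,-67))
E
```

```text
t 4.98 pos [ 0.5839 -0.0514  0.2499] phi 85.92 tilt 0.027 force [-0.4 -0.  -0.4] width 0.0429 q6 -0.02
-> shift [-21.9 -21.1 179.9] turn [ 0.     0.    -0.001] rows~4.4
[ 47.75814687 -70.467428  ]
```

>>> arm_command(
  moves=[
    [[-22,-21,40],[0,0,0],0.55],
    [[-22,-21,80],[0,0,0],0.55],
    [[-22,-21,120],[0,0,0],0.55],
    [[-22,-21,155],[0,0,0],0.55],
    [[-22,-21,175],[0,0,0],0.55],
    [[-22,-21,179],[0,0,0],0.55],
    [[-22,-21,179],[0,0,0],0.55],
    [[-22,-21,179],[0,0,0],0.55],
  ],
)

```text
t: 5.65
eef_pos: [0.605, -0.0728, 0.0721]
tcp_rot: [0.108, 3.139, -0.0]
force: [0.3, -0.7, 0.8]
width: 0.047
```

Run:
```python
from h import *
go([0.6043,-0.074,0.070],86)
im,d=snapshot('wrist'); save(im,'w5.png')
go([0.6043,-0.074,0.070],86)
```

```text
t 5.65 pos [ 0.605  -0.0728  0.0721] phi 86.06 tilt 0.069 force [ 0.3 -0.7  0.8] width 0.0470 q6 -0.05
-> shift [ 0.6 -1.3  2. ] turn [0.    0.001 0.001] rows~0.1
t 5.70 pos [ 0.6055 -0.073   0.0726] phi 86.05 tilt 0.143 force [-0.3  0.3 -0.2] width 0.0468 q6 -0.05
-> shift [ 1.1 -1.1  2.6] turn [-0.     0.002  0.001] rows~0.1
```

View pics/w5.png

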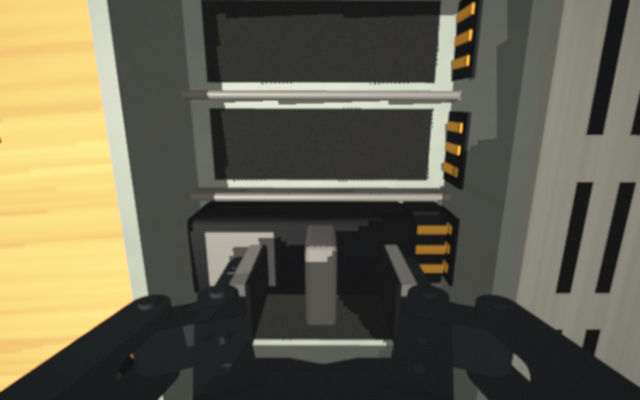

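>>> arm_command(
  moves=[
    [[0,-1,2],[0,0,0],0],
    [[0,-1,2],[0,0,0],0],
    [[0,-1,2],[0,0,0],0],
    [[0,-1,2],[0,0,0],0],
    [[0,-1,-8],[0,0,0],0],
    [[0,-1,-30],[0,0,0],0],
    [[0,-1,-60],[0,0,0],0],
    [[0,-1,-90],[0,0,0],0],
    [[0,-1,-120],[0,0,0],0],
    [[0,-1,-130],[0,0,0],0],
  ],
  force=70,
)

```text
t: 6.53
eef_pos: [0.6054, -0.0748, 0.2059]
tcp_rot: [0.11, 3.134, -0.001]
force: [1.1, -1.0, -3.1]
width: 0.0107
```

Run:
```python
from h import *
st()
im,d=snapshot('wrist'); save(im,'w6.png')
im,d=snapshot('scene'); save(im,'s6.png',(140,90,460,360),2.5)
st()
```

```text
t 6.53 pos [ 0.6054 -0.0748  0.2059] phi 85.99 tilt 0.303 force [ 1.1 -1.  -3.1] width 0.0107 q6 -0.05
t 6.63 pos [ 0.6052 -0.0748  0.2029] phi 85.99 tilt 0.208 force [ 0.5 -0.2 -4.5] width 0.0105 q6 -0.05
```

View pics/w6.png

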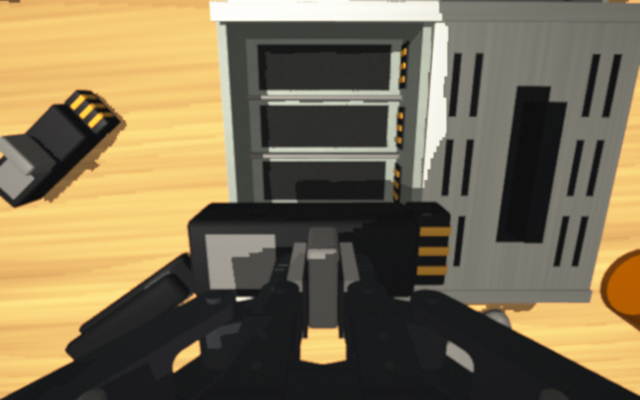

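View pics/s6.png

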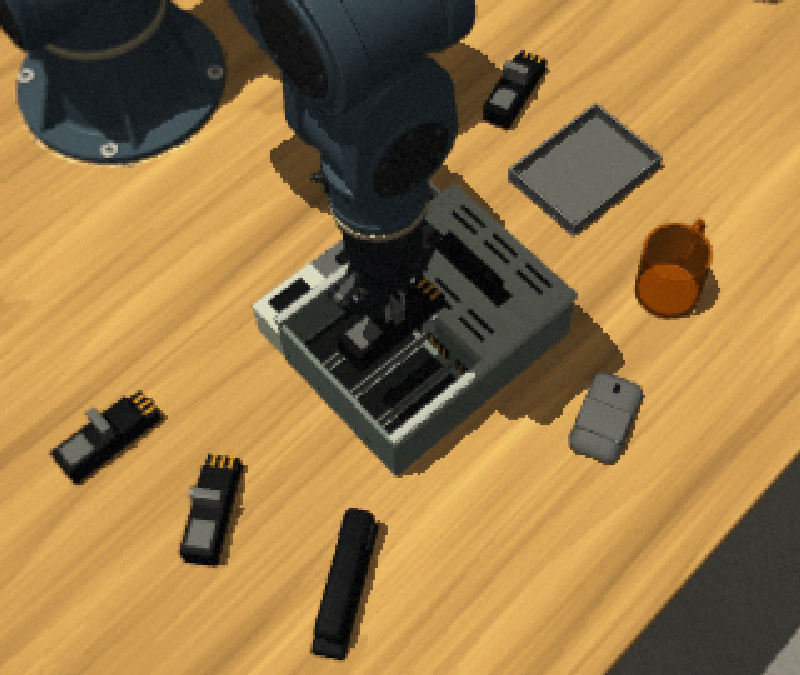

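Run:
```python
from h import *
go([0.5585,0.3143,0.205],86)
```

```text
t 6.63 pos [ 0.6052 -0.0748  0.2029] phi 85.99 tilt 0.208 force [ 0.5 -0.2 -4.5] width 0.0105 q6 -0.05
-> shift [ 73.8 384.9  -2.5] turn [-0.     0.004 -0.   ] rows~9.4
```

>>> arm_command(
  moves=[
    [[7,35,0],[0,0,0],0],
    [[15,75,0],[0,0,0],0],
    [[23,115,0],[0,0,0],0],
    [[31,155,0],[0,0,0],0],
    [[39,195,0],[0,0,0],0],
    [[47,235,0],[0,0,0],0],
    [[55,275,0],[0,0,0],0],
    [[63,315,0],[0,0,0],0],
    [[71,355,0],[0,0,0],0],
    [[74,385,0],[0,0,0],0],
  ],
)

```text
t: 7.47
eef_pos: [0.5553, 0.3174, 0.1985]
tcp_rot: [-0.107, -3.137, 0.002]
force: [0.4, 0.5, -2.6]
width: 0.0108
```

Run:
```python
from h import *
go([0.5585,0.3143,0.050],86)
im,d=snapshot('wrist'); save(im,'w7.png')
go([0.5585,0.3143,0.050],86)
```

```text
t 7.47 pos [0.5553 0.3174 0.1985] phi 86.09 tilt 0.173 force [ 0.4  0.5 -2.6] width 0.0108 q6 0.59
-> shift [ -3.9  -2.7 148.5] turn [-0.001 -0.003  0.002] rows~3.6
t 7.52 pos [0.5549 0.3216 0.198 ] phi 86.25 tilt 0.190 force [-6.6  4.8 -5.1] width 0.0106 q6 0.59
-> shift [ -4.6  -7.1 148. ] turn [ 0.    -0.003  0.004] rows~3.6
```

View pics/w7.png

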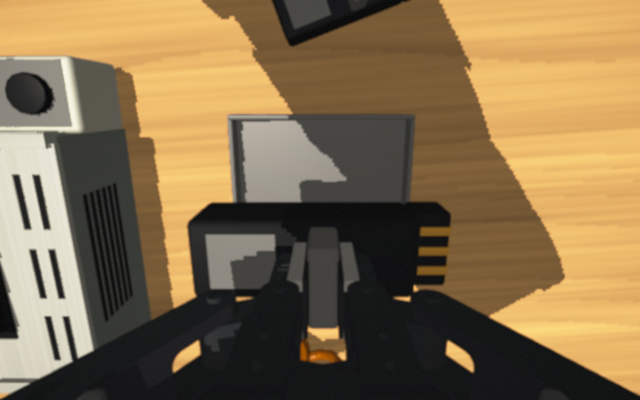

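>>> arm_command(
  moves=[
    [[0,0,10],[0,0,0],0],
    [[0,0,40],[0,0,0],0],
    [[0,0,70],[0,0,0],0],
    [[0,0,100],[0,0,0],0],
    [[0,0,120],[0,0,0],0],
    [[0,0,130],[0,0,0],0],
    [[0,0,130],[0,0,0],0],
  ],
)

```text
t: 8.1
eef_pos: [0.5554, 0.3128, 0.0672]
tcp_rot: [-0.111, -3.135, 0.005]
force: [0.3, -0.3, -3.4]
width: 0.0105
```

Run:
```python
from h import *
go([0.5585,0.3143,0.050],86)
```

```text
t 8.10 pos [0.5554 0.3128 0.0672] phi 85.96 tilt 0.325 force [ 0.3 -0.3 -3.4] width 0.0105 q6 0.58
-> shift [-3.1  1.8 17.1] turn [-0.003 -0.005 -0.001] rows~0.4
```

>>> arm_command(
  moves=[
    [[-3,2,8],[0,0,0],0],
    [[-3,2,15],[0,0,0],0],
    [[-3,2,17],[0,0,0],0],
    [[-3,2,17],[0,0,0],0],
    [[-3,2,17],[0,0,0],0],
  ],
)

```text
t: 8.52
eef_pos: [0.5606, 0.3165, 0.0542]
tcp_rot: [0.11, 3.139, 0.0]
force: [-0.2, -0.5, -3.5]
width: 0.0108
```

Run:
```python
from h import *
st()
```

```text
t 8.52 pos [0.5606 0.3165 0.0542] phi 86.00 tilt 0.033 force [-0.2 -0.5 -3.5] width 0.0108 q6 0.58
```

>>> arm_command(
  moves=[
    [[2,-2,4],[0,0,0],0],
    [[2,-2,4],[0,0,0],0],
    [[2,-2,4],[0,0,0],0],
  ],
)

```text
t: 8.77
eef_pos: [0.5581, 0.3144, 0.0498]
tcp_rot: [-0.11, -3.14, 0.0]
force: [-0.6, -0.1, -3.3]
width: 0.0106
```

Near the tray floor; a touch lower, then release and rise.

>>> arm_command(
  moves=[
    [[0,0,1],[0,0,0],0],
    [[0,0,1],[0,0,0],0],
    [[0,0,1],[0,0,0],0.5],
    [[0,0,1],[0,0,0],0.5],
    [[0,0,1],[0,0,0],0.5],
    [[0,0,1],[0,0,0],0.5],
    [[0,0,-40],[0,0,0],0.5],
    [[0,0,-80],[0,0,0],0.5],
    [[0,0,-120],[0,0,0],0.5],
    [[0,0,-150],[0,0,0],0.5],
  ],
)

```text
t: 9.6
eef_pos: [0.5585, 0.3147, 0.2035]
tcp_rot: [0.11, 3.137, 0.002]
force: [1.0, 0.2, 0.0]
width: 0.0426
```

Run:
```python
from h import *
st()
im,d=snapshot('wrist'); save(im,'w8.png')
cm=cam('top'); im,d=snapshot('top')
C,ms=comps('top',im,d)
for m in ms:
    P=C[m]
    if 150<len(P)<1000: print(P.mean(0).round(3),rect(P),len(P))
go([0.407,0.345,0.20],106)
```

```text
t 9.60 pos [0.5585 0.3147 0.2035] phi 86.00 tilt 0.155 force [1.  0.2 0. ] width 0.0426 q6 0.58
[0.744 0.257 0.058] (array([748.6, 261.2]), array([100.9,  78.6]), 71.5) 535
[0.798 0.067 0.027] (array([802. ,  64.7]), array([ 55.9, 104.1]), 19.3) 444
[ 0.722 -0.27   0.043] (array([ 728.9, -276.4]), array([ 34.9, 151.7]), 29.1) 451
[0.56  0.276 0.036] (array([559.3, 285.5]), array([61.5, 38.8]), 86.8) 174
[ 0.562 -0.316  0.035] (array([ 564.1, -318.8]), array([ 38.3, 120.6]), 35.2) 434
[ 0.411 -0.342  0.034] (array([ 411.7, -344. ]), array([120. ,  38.9]), 86.1) 475
t 9.70 pos [0.5602 0.3157 0.2057] phi 86.00 tilt 0.484 force [ 0.8  0.7 -0.2] width 0.0429 q6 0.58
-> shift [154.9  18.5   4.7] turn [ 0.003  0.008 -0.349] rows~3.7
```

View pics/w8.png

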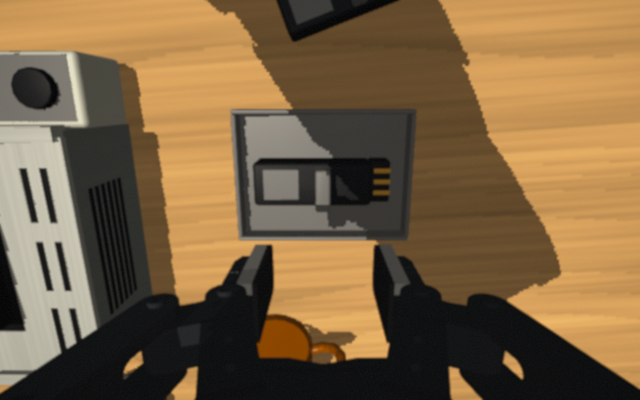

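>>> arm_command(
  moves=[
    [[35,4,0],[0,0,-0.1],0.55],
    [[75,9,0],[0,0,-0.2],0.55],
    [[115,14,0],[0,0,-0.3],0.55],
    [[150,18,5],[0,0,-0.349],0.55],
    [[155,18,5],[0,0,-0.349],0.55],
    [[155,18,5],[0,0,-0.349],0.55],
    [[155,18,5],[0,0,-0.349],0.55],
  ],
)

```text
t: 10.28
eef_pos: [0.4052, 0.3435, 0.1949]
tcp_rot: [-0.437, 3.11, 0.0]
force: [0.3, 1.1, -0.5]
width: 0.0469
```

```bash
cat >> h.py <<'E'
def ribs(zlo,zhi,near,rad=0.05,name=None,base=0.0):
    """rib of a pack from wrist cloud: top-of-rib points, and pack body rect"""
    cm=cam('wrist'); im,d=snapshot('wrist')
    if name: save(im,name)
    C=cloud(cm,d); near=np.array(near)
    dist=np.linalg.norm(C[...,:2]-near,axis=2)
    for nm,lo,hi in [('rib',zlo,zhi),('body',base+0.026,zhi)]:
        m=(C[...,2]>lo)&(C[...,2]<hi)&(dist<(rad if nm=='rib' else 0.09))
        nn,l,s_,c_=cv2.connectedComponentsWithStats(m.astype(np.uint8))
        for i in range(1,nn):
            if s_[i,4]>100: Q=C[l==i]; print(nm,s_[i],Q.mean(0).round(4),rect(Q))
    return im,C
E
python3 - <<'E'
from h import *
st()
ribs(0.054,0.066,[0.407,0.345],name='w9.png')
go([0.407,0.345,0.045],106)
E
```

```text
t 10.28 pos [0.4052 0.3435 0.1949] phi 105.99 tilt 0.033 force [ 0.3  1.1 -0.5] width 0.0469 q6 0.42
rib [322 171  16  43 667] [0.4022 0.3482 0.0598] (array([403. , 348.6]), array([33.6, 11.9]), 16.0)
body [ 258  163  121   51 5304] [0.4041 0.3395 0.0373] (array([405.4, 339.7]), array([ 37.4, 102.2]), 16.2)
t 10.33 pos [0.4057 0.3434 0.1948] phi 105.95 tilt 0.030 force [ 0.6 -0.9  0.6] width 0.0468 q6 0.42
-> shift [ -1.6   1.2 149.8] turn [ 0.     0.001 -0.001] rows~3.6
```

View pics/w9.png

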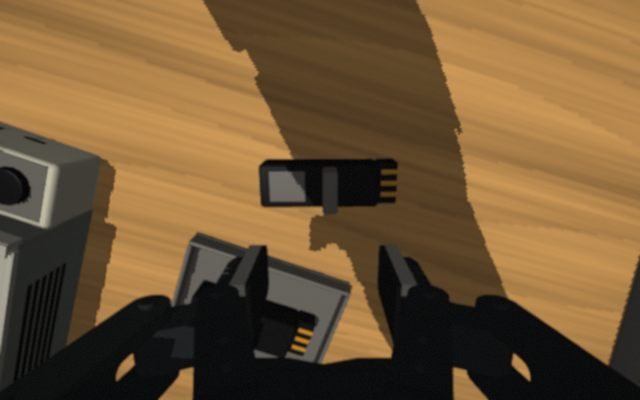

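>>> arm_command(
  moves=[
    [[1,5,40],[0,0,0],0.55],
    [[1,5,80],[0,0,0],0.55],
    [[1,5,115],[0,0,0],0.55],
    [[1,5,140],[0,0,0],0.55],
    [[1,5,147],[0,0,0],0.55],
    [[1,5,147],[0,0,0],0.55],
    [[1,5,147],[0,0,0],0.55],
    [[1,5,147],[0,0,0],0.55],
  ],
)

```text
t: 11.0
eef_pos: [0.4039, 0.3486, 0.0496]
tcp_rot: [-0.436, 3.109, 0.002]
force: [0.4, 0.0, 0.5]
width: 0.0474
```

Run:
```python
from h import *
go([0.403,0.3485,0.0465],106)
```

```text
t 11.00 pos [0.4039 0.3486 0.0496] phi 105.96 tilt 0.150 force [0.4 0.  0.5] width 0.0474 q6 0.43
-> shift [0.9 0.1 3.1] turn [ 0.001  0.002 -0.001] rows~0.1
```

>>> arm_command(
  moves=[
    [[1,0,3],[0,0,0],0.55],
    [[1,0,3],[0,0,0],0],
    [[1,0,3],[0,0,0],0],
    [[1,0,3],[0,0,0],0],
    [[1,0,3],[0,0,0],0],
    [[1,0,3],[0,0,0],0],
  ],
  force=70,
)

```text
t: 11.5
eef_pos: [0.4018, 0.3479, 0.0455]
tcp_rot: [-0.437, 3.11, 0.001]
force: [-1.6, -0.5, 6.9]
width: 0.0111
```

Run:
```python
from h import *
go([0.403,0.3485,0.0465],106)
print(S(-.044,-.067),S(.004,-.067),S(.052,-.067))
```

```text
t 11.50 pos [0.4018 0.3479 0.0455] phi 106.00 tilt 0.059 force [-1.6 -0.5  6.9] width 0.0111 q6 0.43
-> shift [-1.3  0.2 -1. ] turn [0.001 0.001 0.   ] rows~0.0
[ 0.5099335  -0.06706751] [ 0.55781657 -0.07041582] [ 0.60569965 -0.07376413]
```

>>> arm_command(
  moves=[
    [[0,0,-5],[0,0,0],0],
    [[0,0,-30],[0,0,0],0],
    [[0,0,-65],[0,0,0],0],
    [[0,0,-100],[0,0,0],0],
    [[0,0,-135],[0,0,0],0],
    [[0,0,-158],[0,0,0],0],
    [[0,0,-162],[0,0,0],0],
  ],
)

```text
t: 12.08
eef_pos: [0.4027, 0.3486, 0.2114]
tcp_rot: [-0.437, 3.106, 0.005]
force: [0.8, 0.4, -3.2]
width: 0.0106
```

Run:
```python
from h import *
go([0.5086,-0.067,0.205],86)
im,d=snapshot('wrist'); save(im,'w10.png')
```

```text
t 12.08 pos [0.4027 0.3486 0.2114] phi 106.00 tilt 0.336 force [ 0.8  0.4 -3.2] width 0.0106 q6 0.43
-> shift [  12.8 -428.7    5.3] turn [0.003 0.005 0.349] rows~10.3
```

View pics/w10.png

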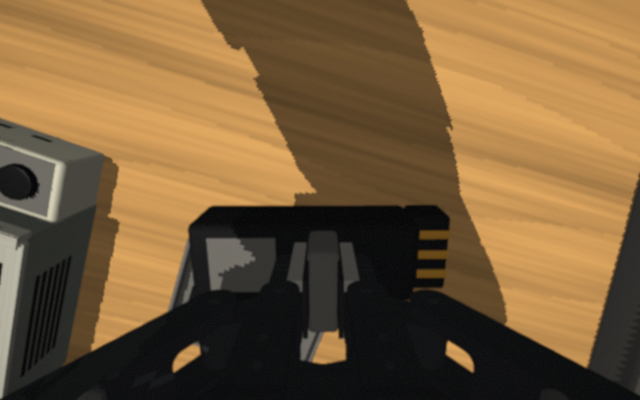

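>>> arm_command(
  moves=[
    [[1,-35,0],[0,0,0.05],0],
    [[2,-75,0],[0,0,0.1],0],
    [[3,-115,0],[0,0,0.15],0],
    [[5,-155,0],[0,0,0.2],0],
    [[6,-195,0],[0,0,0.25],0],
    [[8,-235,0],[0,0,0.3],0],
    [[9,-275,0],[0,0,0.349],0],
    [[10,-315,0],[0,0,0.349],0],
    [[11,-355,0],[0,0,0.349],0],
    [[12,-395,0],[0,0,0.349],0],
  ],
)

```text
t: 12.97
eef_pos: [0.4981, -0.0374, 0.2052]
tcp_rot: [-0.11, -3.137, -0.0]
force: [0.9, 1.3, -3.2]
width: 0.0104
```

>>> arm_command(
  moves=[
    [[2,-20,0],[0,0,0],0],
    [[3,-30,0],[0,0,0],0],
    [[3,-34,0],[0,0,0],0],
    [[3,-34,0],[0,0,0],0],
    [[3,-34,0],[0,0,0],0],
  ],
)

```text
t: 13.38
eef_pos: [0.4933, -0.0681, 0.2063]
tcp_rot: [-0.109, -3.139, -0.001]
force: [-0.1, 0.4, -2.8]
width: 0.0107
```

```bash
cat >> h.py <<'E'
def well(name=None,xs=range(-84,130),ys=((-110,-95),(-45,-25))):
    """edges in wrist cloud in station frame (mm): dividers / walls, plus held pack extents"""
    s,Rm,phi=st(); cm=cam('wrist'); im,d=snapshot('wrist')
    if name: save(im,name)
    C=cloud(cm,d); P=C.reshape(-1,3); a=np.radians(SY)
    L=np.c_[(P[:,:2]-SC)@[np.cos(a),np.sin(a)],(P[:,:2]-SC)@[-np.sin(a),np.cos(a)],P[:,2]]*1000
    for lo,hi in ys:
        k=(L[:,1]>lo)&(L[:,1]<hi)&(L[:,0]>-84)&(L[:,0]<125)
        for (zl,zh,n) in [(36,42,'divider'),(95,101,'rail')]:
            q=L[k&(L[:,2]>zl)&(L[:,2]<zh),0]
            if len(q)<20: continue
            h,e=np.histogram(q,np.arange(-84,126,1)); 
            g=[]; 
            for x,c in zip(e,h):
                if c>max(5,0.2*h.max()):
                    if g and x-g[-1][1]<=1.5: g[-1][1]=x+1
                    else: g.append([x,x+1])
            print(n,'y',lo,hi,[(float(u),float(v)) for u,v in g])
    # held pack in tool frame: 
    T=(P-s['eef_pos'])@Rm*1000
    k=(T[:,2]>8)&(T[:,2]<50)&(abs(T[:,1])<70)&(abs(T[:,0])<35)
    b=k&(T[:,2]<16)&(abs(T[:,1])>25)
    print('held body tool x',np.percentile(T[b,0],[1,99]).round(1),'y',np.percentile(T[k,1],[0.5,99.5]).round(1),'top z',np.median(T[b,2]).round(1))
    return L,T
E
python3 - <<'E'
from h import *
well('w11.png')
go([0.5086,-0.067,0.15],86)
E
```

```text
t 13.38 pos [ 0.4933 -0.0681  0.2063] phi 86.04 tilt 0.047 force [-0.1  0.4 -2.8] width 0.0107 q6 -0.07
rail y -110 -95 [(-77.0, -65.0)]
rail y -45 -25 [(-77.0, -65.0)]
held body tool x [-17.6  17.3] y [-58.9  58.9] top z 11.3
t 13.43 pos [ 0.4934 -0.0679  0.2065] phi 86.08 tilt 0.031 force [-1.   0.3 -3.9] width 0.0106 q6 -0.07
-> shift [-15.1   1.9  56.5] turn [ 0.    -0.     0.001] rows~1.4
```

View pics/w11.png

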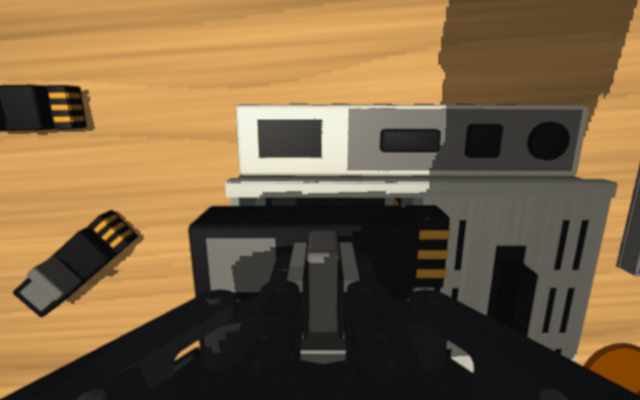

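>>> arm_command(
  moves=[
    [[-16,1,15],[0,0,0],0],
    [[-16,1,40],[0,0,0],0],
    [[-16,1,50],[0,0,0],0],
    [[-16,1,50],[0,0,0],0],
    [[-16,1,50],[0,0,0],0],
    [[-16,1,50],[0,0,0],0],
  ],
)

```text
t: 13.93
eef_pos: [0.5099, -0.0689, 0.1579]
tcp_rot: [0.109, 3.139, -0.0]
force: [-0.0, -0.3, -3.3]
width: 0.0109
```

Run:
```python
from h import *
well('w12.png')
go([0.5093,-0.067,0.07],86)
```

```text
t 13.93 pos [ 0.5099 -0.0689  0.1579] phi 86.03 tilt 0.065 force [-0.  -0.3 -3.3] width 0.0109 q6 -0.07
rail y -110 -95 [(-77.0, -65.0)]
rail y -45 -25 [(-77.0, -65.0)]
held body tool x [-17.8  17.3] y [-58.9  58.9] top z 11.3
t 13.98 pos [ 0.51   -0.0691  0.1581] phi 86.02 tilt 0.092 force [-0.9  0.8 -2.6] width 0.0106 q6 -0.07
-> shift [ 1.   2.  88.1] turn [-0.     0.002  0.   ] rows~2.1
```

View pics/w12.png

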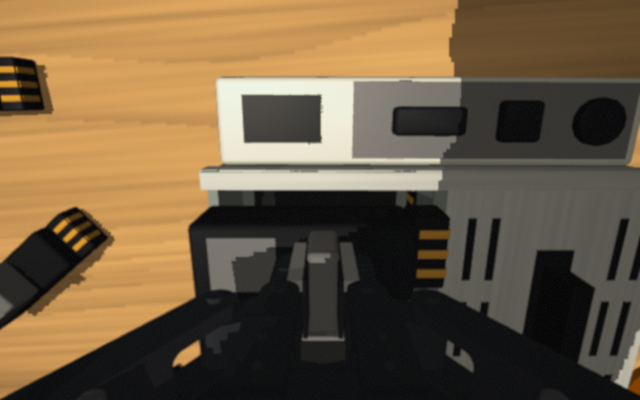

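>>> arm_command(
  moves=[
    [[1,2,5],[0,0,0],0],
    [[1,2,20],[0,0,0],0],
    [[1,2,35],[0,0,0],0],
    [[1,2,50],[0,0,0],0],
    [[1,2,55],[0,0,0],0],
    [[1,2,55],[0,0,0],0],
    [[1,2,55],[0,0,0],0],
  ],
)

```text
t: 14.57
eef_pos: [0.5089, -0.0672, 0.1024]
tcp_rot: [0.11, 3.139, -0.0]
force: [-0.5, -0.0, -3.2]
width: 0.0106
```

Run:
```python
from h import *
go([0.5093,-0.067,0.07],86)
well('w13.png')
```

```text
t 14.57 pos [ 0.5089 -0.0672  0.1024] phi 86.00 tilt 0.024 force [-0.5 -0.  -3.2] width 0.0106 q6 -0.06
-> shift [-0.4  0.2 32.4] turn [-0.  0. -0.] rows~0.8
t 14.57 pos [ 0.5089 -0.0672  0.1024] phi 86.00 tilt 0.024 force [-0.5 -0.  -3.2] width 0.0106 q6 -0.06
rail y -110 -95 [(-77.0, -65.0)]
rail y -45 -25 [(-77.0, -65.0)]
held body tool x [-21.2  31.6] y [-69.3  69.8] top z 11.5
```

View pics/w13.png

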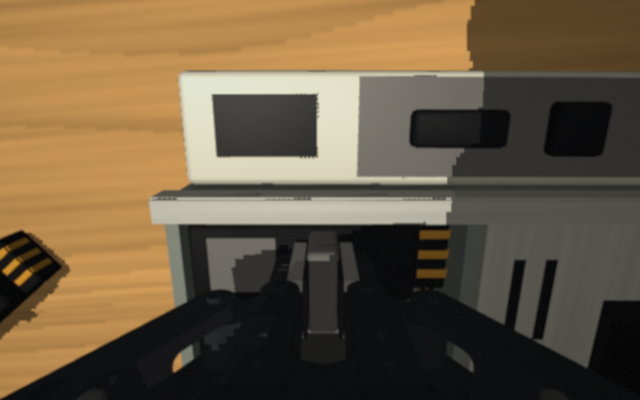

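>>> arm_command(
  moves=[
    [[0,0,8],[0,0,0],0],
    [[0,0,16],[0,0,0],0],
    [[0,0,24],[0,0,0],0],
    [[0,0,30],[0,0,0],0],
    [[0,0,30],[0,0,0],0],
    [[0,0,30],[0,0,0],0],
  ],
)

```text
t: 15.12
eef_pos: [0.5084, -0.0671, 0.0712]
tcp_rot: [-0.11, -3.139, -0.0]
force: [0.6, 0.8, -3.5]
width: 0.0101
```

>>> arm_command(
  moves=[
    [[0,0,1],[0,0,0],0],
    [[0,0,1],[0,0,0],0],
  ],
)

```text
t: 15.28
eef_pos: [0.5087, -0.0672, 0.0706]
tcp_rot: [-0.11, -3.139, -0.0]
force: [0.0, -0.0, -4.4]
width: 0.0106
```

>>> arm_command(
  moves=[
    [[0,0,1],[0,0,0],0],
    [[0,0,1],[0,0,0],0],
  ],
)

```text
t: 15.45
eef_pos: [0.5089, -0.0672, 0.0701]
tcp_rot: [0.11, 3.139, -0.0]
force: [0.3, -0.1, -0.1]
width: 0.0104
```

>>> arm_command(
  moves=[
    [[0,0,0],[0,0,0],0.5],
    [[0,0,0],[0,0,0],0.5],
    [[0,0,0],[0,0,0],0.5],
    [[0,0,-2],[0,0,0],0.5],
    [[0,0,-40],[0,0,0],0.5],
    [[0,0,-80],[0,0,0],0.5],
    [[0,0,-120],[0,0,0],0.5],
    [[0,0,-140],[0,0,0],0.5],
    [[0,0,-140],[0,0,0],0.5],
  ],
)

```text
t: 16.2
eef_pos: [0.5108, -0.0675, 0.2149]
tcp_rot: [0.109, 3.132, -0.001]
force: [1.1, 0.0, -0.2]
width: 0.043
```

Run:
```python
from h import *
st()
ribs(0.078,0.092,S(-.044,-.067),name='w14.png',base=0.025)
cm=cam('top'); im,d=snapshot('top')
C,ms=comps('top',im,d)
for m in ms:
    P=C[m]
    if 150<len(P)<1000: print(P.mean(0).round(3),rect(P),len(P))
im,d=snapshot('scene'); C,ms=comps('scene',im,d)
for m in ms:
    P=C[m]
    if 150<len(P)<1000: print(P.mean(0).round(3),rect(P),len(P))
```

```text
t 16.20 pos [ 0.5108 -0.0675  0.2149] phi 86.00 tilt 0.421 force [ 1.1  0.  -0.2] width 0.0430 q6 -0.06
rib [272 151 105   2 200] [ 0.4776 -0.065   0.0881] (array([477.7, -64.9]), array([76. ,  0.4]), 85.9)
rib [315 171  16  44 693] [ 0.5095 -0.0678  0.0848] (array([510.3, -68. ]), array([11.7, 33.5]), 86.3)
body [  228    80   211    73 11892] [ 0.4565 -0.0605  0.0617] (array([454.3, -55.9]), array([155.9,  55.3]), 85.5)
body [ 229  169   23   92 1587] [ 0.5226 -0.1341  0.0784] (array([ 526.3, -135.8]), array([ 6.8, 80.9]), 86.2)
body [ 251  169  123   46 4684] [ 0.5111 -0.0767  0.0631] (array([510.7, -76.8]), array([102.1,  35.9]), 85.8)
body [ 393  170   26   91 1750] [ 0.5321 -0.0036  0.078 ] (array([535.7,  -3. ]), array([ 8.1, 80.7]), 85.9)
[0.744 0.257 0.058] (array([737.3, 259.3]), array([ 77.8, 101.9]), 44.3) 537
[0.798 0.067 0.026] (array([801.8,  64.5]), array([ 55.7, 104.7]), 18.7) 442
[0.561 0.316 0.021] (array([559. , 314.7]), array([159.3, 121.2]), 85.9) 293
[0.559 0.31  0.037] (array([561.7, 313.7]), array([118.7,  39.9]), 85.7) 446
[ 0.568 -0.328  0.038] (array([ 565.4, -320.8]), array([ 38.2, 117.2]), 35.2) 328
[ 0.411 -0.344  0.034] (array([ 411.8, -344.6]), array([118.4,  39.4]), 86.2) 455
[0.559 0.312 0.019] (array([558.4, 313.7]), array([164.5, 123.6]), 85.8) 355
[0.564 0.303 0.035] (array([561.1, 311.7]), array([124.4,  41.9]), 85.1) 482
[0.747 0.248 0.057] (array([739.1, 256.4]), array([ 79.5, 106.5]), 39.3) 808
[0.802 0.061 0.025] (array([803.4,  62.3]), array([ 59.4, 103.8]), 20.0) 613
[ 0.416 -0.348  0.031] (array([ 412.8, -345.5]), array([121.9,  42.4]), 87.1) 673
[ 0.569 -0.323  0.033] (array([ 563.7, -319.9]), array([ 39.8, 121.1]), 35.7) 654
[ 0.733 -0.277  0.043] (array([ 730.7, -276.7]), array([ 35.6, 147. ]), 31.7) 745
```

View pics/w14.png

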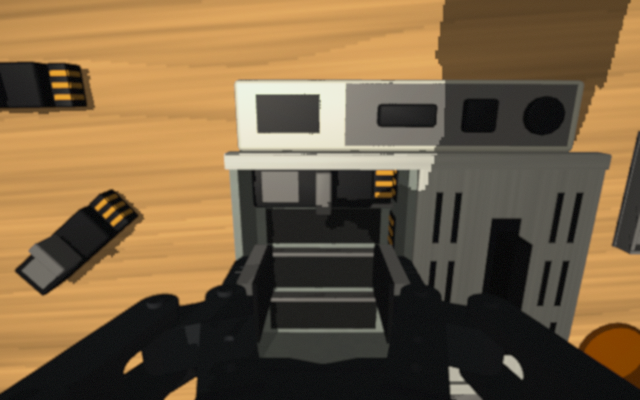

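Run:
```python
from h import *
go([0.4125,-0.345,0.195],86)
```

```text
t 16.35 pos [ 0.5086 -0.0672  0.2094] phi 86.00 tilt 0.013 force [ 0.  -0.6 -0.7] width 0.0423 q6 -0.06
-> shift [  76.5 -283.9   14.4] turn [ 0. -0.  0.] rows~7.1
```

>>> arm_command(
  moves=[
    [[10,-37,0],[0,0,0],0.55],
    [[20,-76,0],[0,0,0],0.55],
    [[31,-115,2],[0,0,0],0.55],
    [[41,-154,5],[0,0,0],0.55],
    [[52,-193,9],[0,0,0],0.55],
    [[62,-232,14],[0,0,0],0.55],
    [[72,-268,14],[0,0,0],0.55],
    [[76,-284,14],[0,0,0],0.55],
    [[76,-284,14],[0,0,0],0.55],
    [[76,-284,14],[0,0,0],0.55],
  ],
)

```text
t: 17.18
eef_pos: [0.4121, -0.3455, 0.1943]
tcp_rot: [-0.113, -3.138, -0.003]
force: [1.8, 0.1, 0.3]
width: 0.0472
```

Run:
```python
from h import *
st()
ribs(0.054,0.066,[0.412,-0.345],name='w15.png')
st()
```

```text
t 17.18 pos [ 0.4121 -0.3455  0.1943] phi 85.89 tilt 0.144 force [1.8 0.1 0.3] width 0.0472 q6 -0.63
rib [316 168  16  43 648] [ 0.4077 -0.3444  0.0599] (array([ 408.3, -344.6]), array([11.7, 33.5]), 86.3)
body [ 253  159  121   52 5362] [ 0.4067 -0.3531  0.0373] (array([ 408.1, -353.3]), array([102.2,  38.2]), 86.4)
t 17.23 pos [ 0.4126 -0.3447  0.1946] phi 85.96 tilt 0.122 force [0.3 0.5 0.8] width 0.0471 q6 -0.63
```

View pics/w15.png

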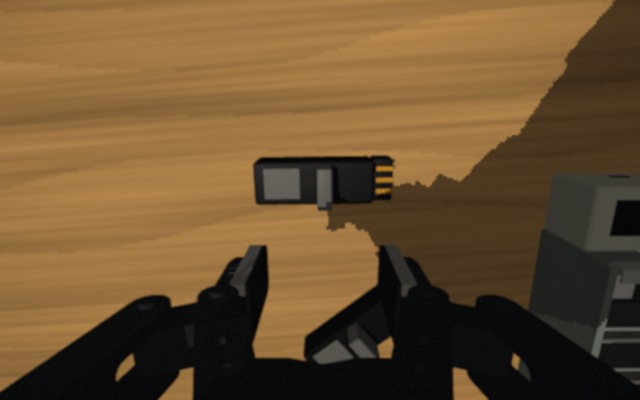

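>>> arm_command(
  moves=[
    [[4,0,40],[0,0,0],0.55],
    [[4,0,80],[0,0,0],0.55],
    [[4,0,115],[0,0,0],0.55],
    [[4,0,140],[0,0,0],0.55],
    [[4,0,148],[0,0,0],0.55],
    [[4,0,148],[0,0,0],0.55],
    [[4,0,148],[0,0,0],0.55],
    [[4,0,148],[0,0,0],0.55],
  ],
)

```text
t: 17.9
eef_pos: [0.4102, -0.3454, 0.0495]
tcp_rot: [0.109, 3.138, -0.002]
force: [-0.1, 0.3, 0.5]
width: 0.0466
```

Run:
```python
from h import *
go([0.4083,-0.3446,0.046],86.2)
```

```text
t 17.90 pos [ 0.4102 -0.3454  0.0495] phi 86.03 tilt 0.139 force [-0.1  0.3  0.5] width 0.0466 q6 -0.63
-> shift [2.  0.6 3.5] turn [-0.001  0.002 -0.003] rows~0.1
```

>>> arm_command(
  moves=[
    [[1,1,2],[0,0,0],0.55],
    [[1,1,2],[0,0,0],0.55],
    [[1,1,2],[0,0,0],0],
    [[1,1,2],[0,0,0],0],
    [[1,1,2],[0,0,0],0],
    [[1,1,2],[0,0,0],0],
    [[1,1,2],[0,0,0],0],
  ],
  force=70,
)

```text
t: 18.48
eef_pos: [0.4084, -0.3441, 0.0463]
tcp_rot: [0.11, 3.139, -0.001]
force: [-1.1, 0.2, 6.6]
width: 0.0106
```

Run:
```python
from h import *
go([0.4083,-0.3446,0.046],86.2)
print(S(.004,-.067))
```

```text
t 18.48 pos [ 0.4084 -0.3441  0.0463] phi 86.00 tilt 0.043 force [-1.1  0.2  6.6] width 0.0106 q6 -0.63
-> shift [ 0.1 -0.5  0.3] turn [-0.     0.001 -0.004] rows~0.0
[ 0.55781657 -0.07041582]
```

>>> arm_command(
  moves=[
    [[0,0,-5],[0,0,0],0],
    [[0,0,-30],[0,0,0],0],
    [[0,0,-65],[0,0,0],0],
    [[0,0,-100],[0,0,0],0],
    [[0,0,-135],[0,0,0],0],
    [[0,0,-155],[0,0,0],0],
    [[0,0,-157],[0,0,0],0],
  ],
)

```text
t: 19.07
eef_pos: [0.4094, -0.3449, 0.2071]
tcp_rot: [0.11, 3.135, -0.006]
force: [-0.0, -0.2, -2.7]
width: 0.0107
```

Run:
```python
from h import *
go([0.5578,-0.0704,0.205],86)
im,d=snapshot('wrist'); save(im,'w16.png')
```

```text
t 19.07 pos [ 0.4094 -0.3449  0.2071] phi 86.00 tilt 0.328 force [-0.  -0.2 -2.7] width 0.0107 q6 -0.63
-> shift [-128.9  284.2    1.8] turn [-0.003  0.005 -0.   ] rows~7.5
```

View pics/w16.png

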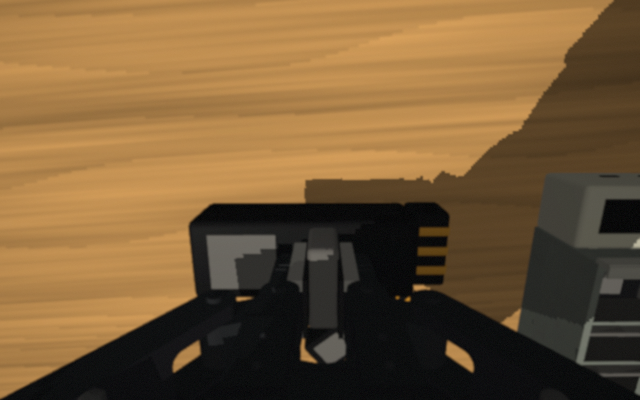

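>>> arm_command(
  moves=[
    [[-16,36,0],[0,0,0],0],
    [[-33,72,0],[0,0,0],0],
    [[-49,109,0],[0,0,0],0],
    [[-66,145,0],[0,0,0],0],
    [[-82,182,0],[0,0,0],0],
    [[-99,218,0],[0,0,0],0],
    [[-115,254,0],[0,0,0],0],
    [[-126,278,0],[0,0,0],0],
    [[-130,285,0],[0,0,0],0],
    [[-130,285,0],[0,0,0],0],
  ],
)

```text
t: 19.95
eef_pos: [0.5578, -0.0665, 0.2008]
tcp_rot: [-0.105, -3.137, -0.001]
force: [-0.0, 0.1, -3.8]
width: 0.0103
```

>>> arm_command(
  moves=[
    [[0,0,20],[0,0,0],0],
    [[0,0,40],[0,0,0],0],
    [[0,0,50],[0,0,0],0],
    [[0,0,50],[0,0,0],0],
    [[0,0,50],[0,0,0],0],
  ],
)

```text
t: 20.37
eef_pos: [0.557, -0.0692, 0.1525]
tcp_rot: [-0.111, -3.138, -0.0]
force: [-0.4, 0.0, -3.9]
width: 0.0105
```

Run:
```python
from h import *
go([0.5578,-0.0704,0.1],86)
well('w17.png')
```

```text
t 20.37 pos [ 0.557  -0.0692  0.1525] phi 85.96 tilt 0.089 force [-0.4  0.  -3.9] width 0.0105 q6 -0.05
-> shift [-1.  -1.2 52.5] turn [ 0.    -0.002 -0.001] rows~1.3
t 20.37 pos [ 0.557  -0.0692  0.1525] phi 85.96 tilt 0.089 force [-0.4  0.  -3.9] width 0.0105 q6 -0.05
divider y -110 -95 [(-21.0, -19.0)]
rail y -110 -95 [(-77.0, -65.0)]
divider y -45 -25 [(-21.0, -19.0)]
rail y -45 -25 [(-77.0, -65.0)]
held body tool x [-17.3  18.4] y [-58.9  58.8] top z 12.1
```

View pics/w17.png

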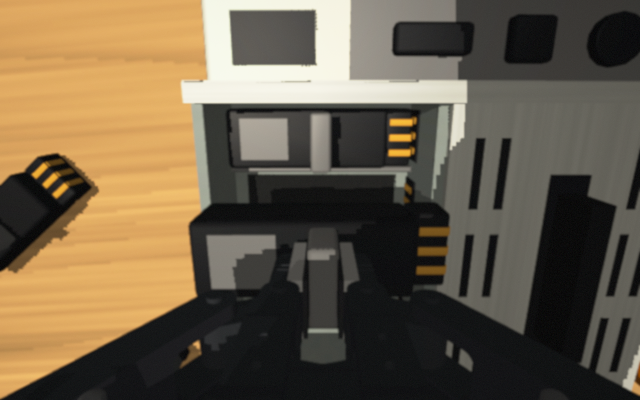

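>>> arm_command(
  moves=[
    [[-1,-1,10],[0,0,0],0],
    [[-1,-1,25],[0,0,0],0],
    [[-1,-1,40],[0,0,0],0],
    [[-1,-1,50],[0,0,0],0],
    [[-1,-1,50],[0,0,0],0],
    [[-1,-1,50],[0,0,0],0],
  ],
)

```text
t: 20.92
eef_pos: [0.5586, -0.0697, 0.1028]
tcp_rot: [-0.11, -3.139, 0.0]
force: [0.1, -0.3, -3.2]
width: 0.0105
```

Run:
```python
from h import *
go([0.5578,-0.0704,0.0713],86)
```

```text
t 20.92 pos [ 0.5586 -0.0697  0.1028] phi 86.00 tilt 0.023 force [ 0.1 -0.3 -3.2] width 0.0105 q6 -0.05
-> shift [ 0.7 -0.7 31.5] turn [-0. -0. -0.] rows~0.8
```

>>> arm_command(
  moves=[
    [[0.5,-0.5,8],[0,0,0],0],
    [[0.5,-0.5,16],[0,0,0],0],
    [[0.5,-0.5,24],[0,0,0],0],
    [[0.5,-0.5,30],[0,0,0],0],
    [[0.5,-0.5,31],[0,0,0],0],
    [[0.5,-0.5,31],[0,0,0],0],
  ],
)

```text
t: 21.42
eef_pos: [0.558, -0.0701, 0.0714]
tcp_rot: [-0.11, -3.139, -0.0]
force: [-0.9, -0.1, -2.7]
width: 0.0105
```

>>> arm_command(
  moves=[
    [[0,0,0.5],[0,0,0],0],
    [[0,0,0.5],[0,0,0],0],
  ],
)

```text
t: 21.58
eef_pos: [0.5581, -0.0701, 0.0713]
tcp_rot: [-0.11, -3.14, -0.0]
force: [-2.4, 0.7, 2.0]
width: 0.0105
```

On the floor. Release and rise.

>>> arm_command(
  moves=[
    [[0,0,0],[0,0,0],0.5],
    [[0,0,0],[0,0,0],0.5],
    [[0,0,0],[0,0,0],0.5],
    [[0,0,-2],[0,0,0],0.5],
    [[0,0,-40],[0,0,0],0.5],
    [[0,0,-80],[0,0,0],0.5],
    [[0,0,-120],[0,0,0],0.5],
    [[0,0,-140],[0,0,0],0.5],
    [[0,0,-140],[0,0,0],0.5],
  ],
)

```text
t: 22.33
eef_pos: [0.5602, -0.0704, 0.2166]
tcp_rot: [0.109, 3.132, -0.001]
force: [1.3, -0.1, 0.9]
width: 0.043
```

Run:
```python
from h import *
st()
ribs(0.078,0.092,S(.004,-.067),name='w18.png',base=0.025)
im,d=snapshot('scene'); C,ms=comps('scene',im,d)
for m in ms:
    P=C[m]
    if 150<len(P)<1000: print(P.mean(0).round(3),rect(P),len(P))
go([0.561,-0.3193,0.195],125.5)
```

```text
t 22.33 pos [ 0.5602 -0.0704  0.2166] phi 86.00 tilt 0.431 force [ 1.3 -0.1  0.9] width 0.0430 q6 -0.06
rib [314 125  17  27 447] [ 0.5176 -0.0683  0.0849] (array([518. , -68.3]), array([12. , 19.4]), 85.7)
rib [311 163  16  45 667] [ 0.5532 -0.0731  0.0848] (array([554.1, -73.5]), array([11.4, 34.2]), 86.1)
body [277  70  92  10 645] [ 0.4726 -0.0644  0.0603] (array([471.9, -64.6]), array([70. ,  6.8]), 86.0)
body [ 247  102  128   50 6031] [ 0.5096 -0.0766  0.0625] (array([510.3, -76.9]), array([102.1,  37.6]), 86.0)
body [ 391  104   30  157 3001] [ 0.5567 -0.0054  0.0778] (array([561.6,  -4.8]), array([  8.3, 126.6]), 85.8)
body [ 225  106  145  154 8232] [ 0.5507 -0.0997  0.0675] (array([556.3, -86.4]), array([109.9, 124.9]), 86.0)
[0.559 0.311 0.019] (array([558.3, 312.9]), array([166.7, 123.5]), 86.3) 351
[0.564 0.303 0.035] (array([561.7, 311.6]), array([124.2,  40. ]), 85.4) 480
[0.747 0.248 0.057] (array([739.7, 255.2]), array([ 79. , 104.4]), 39.4) 808
[0.802 0.061 0.025] (array([803.8,  62. ]), array([ 58.8, 106.1]), 19.8) 604
[ 0.569 -0.323  0.033] (array([ 564. , -319.1]), array([ 39.9, 120.7]), 35.9) 651
[ 0.733 -0.278  0.042] (array([ 731.3, -277.3]), array([ 34.2, 147.7]), 32.3) 754
t 22.43 pos [ 0.5586 -0.0702  0.212 ] phi 86.00 tilt 0.099 force [-0.2 -0.4 -0.6] width 0.0430 q6 -0.06
-> shift [ -19.7 -248.3   17. ] turn [-0.001  0.002 -0.689] rows~6.0
```

View pics/w18.png

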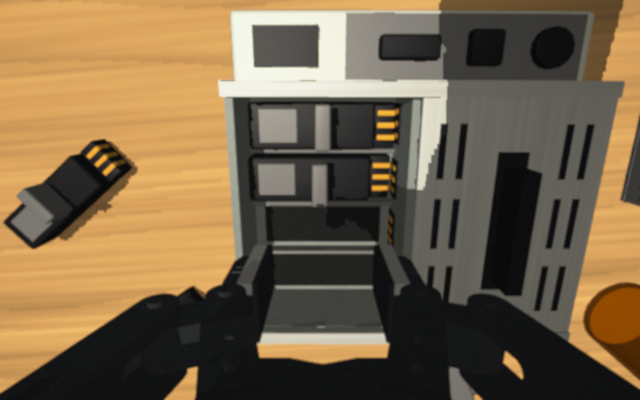

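>>> arm_command(
  moves=[
    [[-3,-36,0],[0,0,-0.11],0.55],
    [[-6,-75,0],[0,0,-0.22],0.55],
    [[-9,-115,4],[0,0,-0.33],0.55],
    [[-12,-155,8],[0,0,-0.44],0.55],
    [[-15,-195,12],[0,0,-0.55],0.55],
    [[-18,-230,16],[0,0,-0.65],0.55],
    [[-20,-246,17],[0,0,-0.689],0.55],
    [[-20,-248,17],[0,0,-0.689],0.55],
    [[-20,-248,17],[0,0,-0.689],0.55],
    [[-20,-248,17],[0,0,-0.689],0.55],
  ],
)

```text
t: 23.27
eef_pos: [0.5605, -0.3181, 0.1934]
tcp_rot: [0.956, -2.992, -0.002]
force: [-0.2, 0.2, 0.4]
width: 0.0469
```

Run:
```python
from h import *
st()
ribs(0.054,0.066,[0.562,-0.319],name='w19.png')
st()
```

```text
t 23.27 pos [ 0.5605 -0.3181  0.1934] phi 125.43 tilt 0.096 force [-0.2  0.2  0.4] width 0.0469 q6 -1.13
rib [314 171  15  44 640] [ 0.5599 -0.3193  0.0599] (array([ 560.5, -318.9]), array([33.7, 11.1]), 35.3)
body [ 250  163  122   52 5382] [ 0.5644 -0.3267  0.0371] (array([ 565.7, -326.2]), array([ 37.9, 102.1]), 35.4)
t 23.32 pos [ 0.5607 -0.3178  0.1939] phi 125.47 tilt 0.055 force [-0.4 -0.2 -0.2] width 0.0468 q6 -1.13
```

View pics/w19.png

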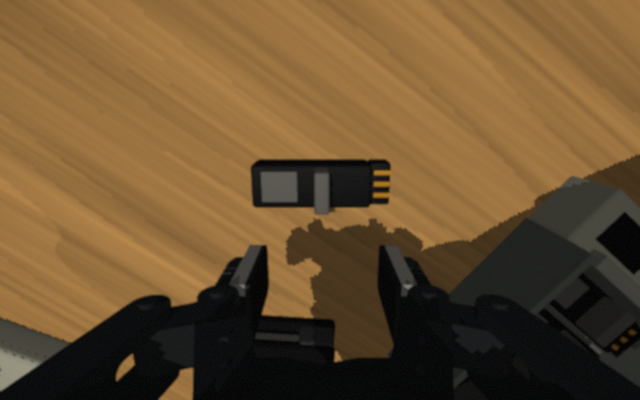

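>>> arm_command(
  moves=[
    [[1,-1,40],[0,0,0],0.55],
    [[1,-1,80],[0,0,0],0.55],
    [[1,-1,115],[0,0,0],0.55],
    [[1,-1,140],[0,0,0],0.55],
    [[1,-1,147],[0,0,0],0.55],
    [[1,-1,147],[0,0,0],0.55],
    [[1,-1,147],[0,0,0],0.55],
    [[1,-1,147],[0,0,0],0.55],
  ],
)

```text
t: 23.98
eef_pos: [0.5618, -0.3206, 0.0496]
tcp_rot: [-0.957, 2.99, -0.004]
force: [0.3, 0.6, 0.2]
width: 0.0471
```

Run:
```python
from h import *
go([0.5605,-0.3189,0.046],125.4)
```

```text
t 23.98 pos [ 0.5618 -0.3206  0.0496] phi 125.50 tilt 0.179 force [0.3 0.6 0.2] width 0.0471 q6 -1.14
-> shift [0.1 2.2 3.6] turn [-0.003  0.001  0.002] rows~0.1
```

>>> arm_command(
  moves=[
    [[0,1,2],[0,0,0],0.55],
    [[0,1,2],[0,0,0],0.55],
    [[0,1,2],[0,0,0],0],
    [[0,1,2],[0,0,0],0],
    [[0,1,2],[0,0,0],0],
    [[0,1,2],[0,0,0],0],
    [[0,1,2],[0,0,0],0],
  ],
  force=70,
)

```text
t: 24.57
eef_pos: [0.5602, -0.3196, 0.0457]
tcp_rot: [-0.957, 2.992, -0.001]
force: [-1.0, 2.2, 5.9]
width: 0.0104
```

Run:
```python
from h import *
go([0.5605,-0.3189,0.046],125.4)
```

```text
t 24.57 pos [ 0.5602 -0.3196  0.0457] phi 125.48 tilt 0.032 force [-1.   2.2  5.9] width 0.0104 q6 -1.14
-> shift [-0.7  0.4 -0.3] turn [-0.     0.     0.001] rows~0.0
```

>>> arm_command(
  moves=[
    [[0,0,-5],[0,0,0],0],
    [[0,0,-30],[0,0,0],0],
    [[0,0,-65],[0,0,0],0],
    [[0,0,-100],[0,0,0],0],
    [[0,0,-135],[0,0,0],0],
    [[0,0,-155],[0,0,0],0],
    [[0,0,-157],[0,0,0],0],
  ],
)

```text
t: 25.15
eef_pos: [0.5613, -0.3203, 0.2069]
tcp_rot: [-0.956, 2.988, -0.007]
force: [0.8, -0.3, -3.9]
width: 0.0105
```

Run:
```python
from h import *
go([0.6057,-0.0738,0.205],86)
im,d=snapshot('wrist'); save(im,'w20.png')
```

```text
t 25.15 pos [ 0.5613 -0.3203  0.2069] phi 125.48 tilt 0.340 force [ 0.8 -0.3 -3.9] width 0.0105 q6 -1.14
-> shift [-179.2  175.     1.4] turn [-0.004  0.004  0.689] rows~6.0
```

View pics/w20.png

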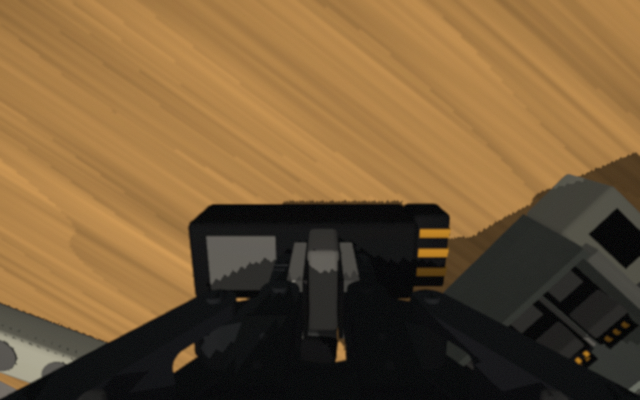

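Held. Move over bay 3 (x = 52 mm).

>>> arm_command(
  moves=[
    [[-25,25,0],[0,0,0.1],0],
    [[-52,51,0],[0,0,0.2],0],
    [[-79,77,0],[0,0,0.3],0],
    [[-106,103,0],[0,0,0.4],0],
    [[-133,130,0],[0,0,0.5],0],
    [[-158,154,0],[0,0,0.6],0],
    [[-174,170,0],[0,0,0.689],0],
    [[-179,175,0],[0,0,0.689],0],
    [[-179,175,0],[0,0,0.689],0],
    [[-179,175,0],[0,0,0.689],0],
  ],
)

```text
t: 26.03
eef_pos: [0.6036, -0.0733, 0.2009]
tcp_rot: [-0.106, -3.138, 0.0]
force: [-0.4, -0.3, -4.3]
width: 0.0104
```

>>> arm_command(
  moves=[
    [[0,0,20],[0,0,0],0],
    [[0,0,40],[0,0,0],0],
    [[0,0,50],[0,0,0],0],
    [[0,0,50],[0,0,0],0],
    [[0,0,50],[0,0,0],0],
  ],
)

```text
t: 26.45
eef_pos: [0.6037, -0.0739, 0.1521]
tcp_rot: [-0.11, -3.138, -0.0]
force: [1.0, 0.5, -3.0]
width: 0.0109
```

Run:
```python
from h import *
go([0.6055,-0.0738,0.1],86)
well('w21.png')
```

```text
t 26.45 pos [ 0.6037 -0.0739  0.1521] phi 85.97 tilt 0.067 force [ 1.   0.5 -3. ] width 0.0109 q6 -0.05
-> shift [-1.8  0.3 52.1] turn [-0.    -0.001 -0.001] rows~1.3
t 26.45 pos [ 0.6037 -0.0739  0.1521] phi 85.97 tilt 0.067 force [ 1.   0.5 -3. ] width 0.0109 q6 -0.05
divider y -110 -95 [(-67.0, -66.0), (-25.0, -19.0), (25.0, 30.0)]
rail y -110 -95 [(-66.0, -65.0)]
divider y -45 -25 [(-67.0, -66.0), (-25.0, -18.0), (25.0, 30.0)]
rail y -45 -25 [(-66.0, -65.0)]
held body tool x [-17.6  18.1] y [-58.9  58.8] top z 11.6
```

View pics/w21.png

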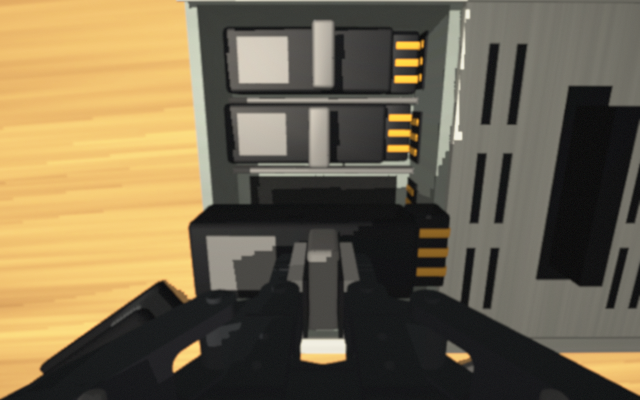

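>>> arm_command(
  moves=[
    [[-1.5,0,10],[0,0,0],0],
    [[-1.5,0,25],[0,0,0],0],
    [[-1.5,0,40],[0,0,0],0],
    [[-1.5,0,50],[0,0,0],0],
    [[-1.5,0,50],[0,0,0],0],
    [[-1.5,0,50],[0,0,0],0],
  ],
)

```text
t: 27.0
eef_pos: [0.6056, -0.0733, 0.1023]
tcp_rot: [-0.11, -3.139, -0.0]
force: [-0.1, 0.3, -4.2]
width: 0.0107
```

Run:
```python
from h import *
go([0.6053,-0.0738,0.0707],86)
```

```text
t 27.00 pos [ 0.6056 -0.0733  0.1023] phi 86.00 tilt 0.025 force [-0.1  0.3 -4.2] width 0.0107 q6 -0.05
-> shift [ 0.2 -0.6 31.6] turn [-0. -0.  0.] rows~0.8
```

>>> arm_command(
  moves=[
    [[0,0,8],[0,0,0],0],
    [[0,0,16],[0,0,0],0],
    [[0,0,24],[0,0,0],0],
    [[0,0,30],[0,0,0],0],
    [[0,0,31],[0,0,0],0],
    [[0,0,31],[0,0,0],0],
  ],
)

```text
t: 27.5
eef_pos: [0.6055, -0.0732, 0.0709]
tcp_rot: [-0.11, -3.139, -0.0]
force: [0.1, 0.1, -3.3]
width: 0.0102
```

>>> arm_command(
  moves=[
    [[0,0,1],[0,0,0],0],
    [[0,0,1],[0,0,0],0],
  ],
)

```text
t: 27.67
eef_pos: [0.6056, -0.0732, 0.0708]
tcp_rot: [0.11, 3.139, -0.0]
force: [-4.1, 0.0, 7.7]
width: 0.0103
```

>>> arm_command(
  moves=[
    [[0,0,0],[0,0,0],0.5],
    [[0,0,0],[0,0,0],0.5],
    [[0,0,0],[0,0,0],0.5],
    [[0,0,-2],[0,0,0],0.5],
    [[0,0,-40],[0,0,0],0.5],
    [[0,0,-80],[0,0,0],0.5],
    [[0,0,-120],[0,0,0],0.5],
    [[10,30,-150],[0,0,0],0.3],
    [[10,70,-150],[0,0,0],0.1],
    [[10,70,-150],[0,0,0],0],
  ],
)

```text
t: 28.5
eef_pos: [0.6016, 0.0025, 0.2229]
tcp_rot: [0.104, 3.136, 0.003]
force: [-0.4, 0.9, -0.9]
width: 0.0072
```

>>> arm_command(
  moves=[
    [[0,0,0],[0,0,0],0],
    [[0,0,0],[0,0,0],0],
  ],
)

```text
t: 28.67
eef_pos: [0.6005, -0.0026, 0.2201]
tcp_rot: [-0.108, -3.139, 0.0]
force: [-0.1, -0.8, -0.4]
width: -0.0006
```

Run:
```python
from h import *
well('w22.png')
cm=cam('wrist'); im,d=snapshot('wrist'); C=cloud(cm,d); a=np.radians(SY); D=C[...,:2]-SC
L=np.dstack([D@[np.cos(a),np.sin(a)],D@[-np.sin(a),np.cos(a)],C[...,2]])*1000
m=(L[...,2]>79)&(L[...,2]<92)&(L[...,0]>-60)&(L[...,0]<115)&(L[...,1]>-125)&(L[...,1]<-15)
nn,l,s_,c_=cv2.connectedComponentsWithStats(m.astype(np.uint8))
for i in range(1,nn):
    if s_[i,4]>60: print(L[l==i].mean(0).round(1),rect(L[l==i]/1000),L[l==i][:,2].max())
m=(L[...,2]>115)&(L[...,2]<126)&(L[...,1]>40)
print('bar',rect(C[m]),L[m].mean(0))
```

```text
t 28.67 pos [ 0.6005 -0.0026  0.2201] phi 86.04 tilt 0.023 force [-0.1 -0.8 -0.4] width -0.0006 q6 0.06
divider y -110 -95 [(-67.0, -66.0), (-22.0, -18.0), (25.0, 29.0), (33.0, 34.0), (121.0, 123.0)]
rail y -110 -95 [(-76.0, -65.0), (120.0, 125.0)]
divider y -45 -25 [(-67.0, -66.0), (-22.0, -18.0), (25.0, 30.0), (33.0, 35.0), (121.0, 123.0)]
rail y -45 -25 [(-77.0, -65.0), (120.0, 123.0)]Traceback (most recent call last):
  File "<stdin>", line 2, in <module>
  File "h.py", line 86, in well
    print('held body tool x',np.percentile(T[b,0],[1,99]).round(1),'y',np.percentile(T[k,1],[0.5,99.5]).round(1),'top z',np.median(T[b,2]).round(1))
                             ~~~~~~~~~~~~~^^^^^^^^^^^^^^^
    return _quantile_unchecked(
        a, q, axis, out, overwrite_input, method, keepdims, weights)
    return _ureduce(a,
                    func=_quantile_ureduce_func,
    ...<5 lines>...
                    overwrite_input=overwrite_input,
                    method=method)
    r = func(a, **kwargs)
    result = _quantile(arr,
                       quantiles=q,
    ...<2 lines>...
                       out=out,
                       weights=wgt)
    slices_having_nans = np.isnan(arr[-1, ...])
                                  ~~~^^^^^^^^^
IndexError: index -1 is out of bounds for axis 0 with size 0
```

View pics/w22.png

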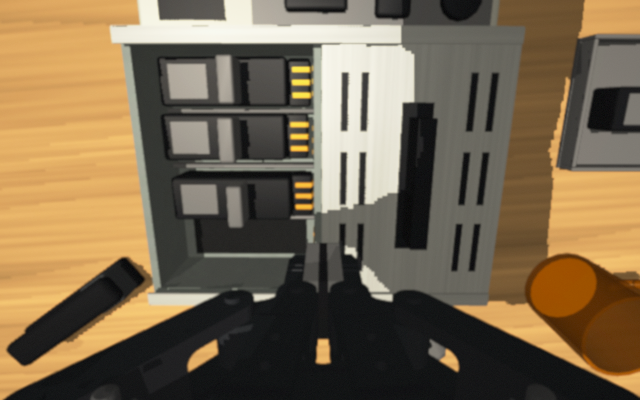

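Run:
```python
from h import *
st()
cm=cam('wrist'); im,d=snapshot('wrist'); C=cloud(cm,d); a=np.radians(SY); D=C[...,:2]-SC
save(im,'w23.png',(130,20,350,270),3)
L=np.dstack([D@[np.cos(a),np.sin(a)],D@[-np.sin(a),np.cos(a)],C[...,2]])*1000
m=(L[...,2]>79)&(L[...,2]<92)&(L[...,0]>-60)&(L[...,0]<115)&(L[...,1]>-125)&(L[...,1]<-15)
nn,l,s_,c_=cv2.connectedComponentsWithStats(m.astype(np.uint8))
for i in range(1,nn):
    if s_[i,4]>60: print('rib',L[l==i].mean(0).round(1),rect(L[l==i]/1000),L[l==i][:,2].max())
for x0 in (-44,4,52):
    m=(abs(L[...,0]-x0)<24)&(L[...,2]>53)&(L[...,2]<70)&(L[...,1]>-131)&(L[...,1]<-3)
    Q=L[m]; print(x0,rect(Q/1000),np.percentile(Q,[1,99],axis=0).round(1).tolist(),'z by y', [round(float(np.median(Q[abs(Q[:,1]-y)<5,2])),1) for y in (-115,-95,-50,-35)],'z by x',[round(float(np.median(Q[abs(Q[:,0]-x0-dx)<4,2])),1) for dx in (-12,-4,4,12)])
m=(L[...,2]>115)&(L[...,2]<126)&(L[...,1]>40)
print('bar',rect(C[m]),L[m].mean(0))
```

```text
t 28.72 pos [ 0.6004 -0.0031  0.2199] phi 85.99 tilt 0.042 force [-0.   0.1 -0.1] width -0.0001 q6 0.06
rib [-43.4 -66.9  84.7] (array([-43.3, -67.7]), array([33. , 12.3]), 0.1) 87.35031367638956
rib [  0.  -69.2  84.7] (array([  0.4, -69.9]), array([33. , 12.6]), 0.4) 87.15978714636974
rib [ 51.8 -66.1  84.6] (array([ 52.4, -66.6]), array([12.4, 33.9]), 89.4) 87.23467445626498
-44 (array([-43.9, -67.7]), array([126.5,  46.3]), 90.0) [[-66.8, -130.8, 55.3], [-24.5, -18.8, 68.3]] z by y [59.4, 59.4, 59.1, 59.2] z by x [59.3, 59.3, 59.4, 59.3]
4 (array([  3.9, -79.5]), array([ 46.6, 103. ]), 0.0) [[-18.3, -130.9, 55.7], [19.3, -28.7, 67.9]] z by y [59.4, 59.4, 59.1, 59.2] z by x [59.4, 59.4, 59.4, 59.1]
52 (array([ 51.5, -77.9]), array([ 46.3, 106.2]), 0.0) [[33.8, -130.9, 55.5], [70.9, -25.5, 67.5]] z by y [59.4, 59.5, 59.1, 59.1] z by x [59.3, 59.4, 59.4, 59.4]
bar (array([591. ,  64.8]), array([12.8, 90.1]), 86.0) [ 25.21519971  69.50738161 121.64496451]
```

View pics/w23.png

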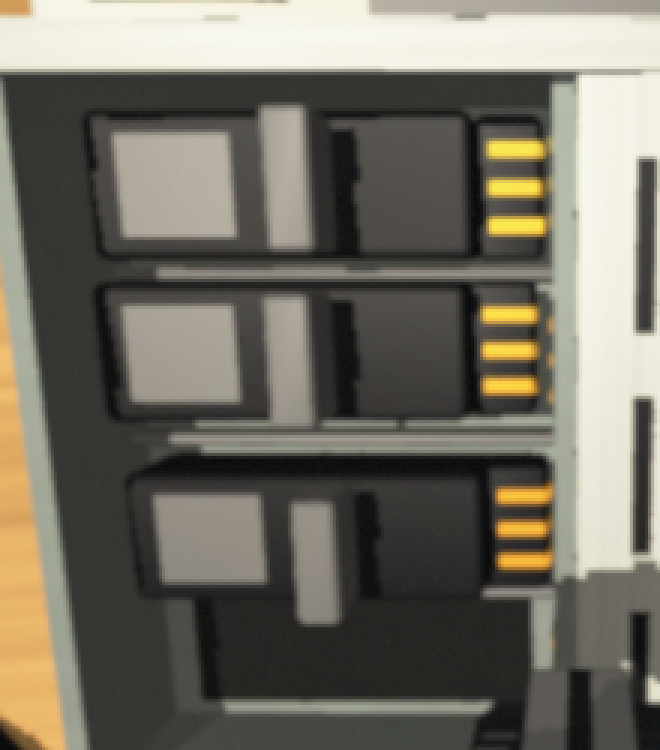

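Run:
```python
from h import *
go([0.592,0.0652,0.107],86)
```

```text
t 28.77 pos [ 0.6004 -0.0034  0.2198] phi 85.96 tilt 0.045 force [ 0.3  0.2 -1.3] width -0.0003 q6 0.06
-> shift [ 13.1  67.9 112.8] turn [-0.    -0.001 -0.001] rows~3.2
```

>>> arm_command(
  moves=[
    [[7,35,0],[0,0,0],0.55],
    [[13,68,10],[0,0,0],0.55],
    [[13,68,30],[0,0,0],0.55],
    [[13,68,60],[0,0,0],0.55],
    [[13,68,90],[0,0,0],0.55],
    [[13,68,108],[0,0,0],0.55],
    [[13,68,110],[0,0,0],0.55],
    [[13,68,110],[0,0,0],0.55],
    [[13,68,110],[0,0,0],0.55],
  ],
)

```text
t: 29.52
eef_pos: [0.593, 0.0655, 0.1115]
tcp_rot: [0.111, 3.139, 0.0]
force: [-0.7, -0.1, 0.2]
width: 0.0471
```

Run:
```python
from h import *
go([0.592,0.0652,0.107],86)
im,d=snapshot('wrist'); save(im,'w24.png')
```

```text
t 29.52 pos [0.593  0.0655 0.1115] phi 85.96 tilt 0.064 force [-0.7 -0.1  0.2] width 0.0471 q6 0.18
-> shift [ 0.9 -0.4  4.5] turn [ 0.     0.001 -0.001] rows~0.1
```

View pics/w24.png

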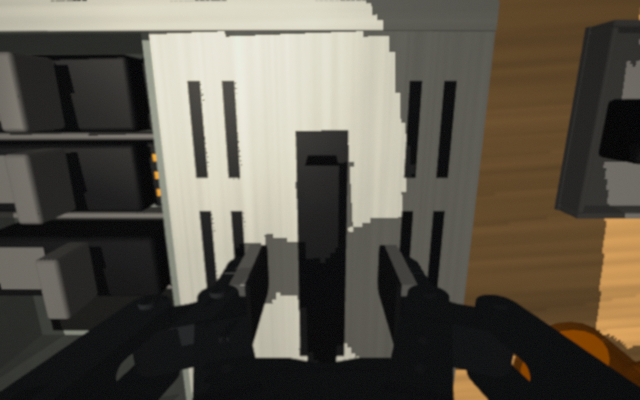

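>>> arm_command(
  moves=[
    [[0,0,3],[0,0,0],0.55],
    [[0,0,3],[0,0,0],0.55],
    [[0,0,3],[0,0,0],0],
    [[0,0,3],[0,0,0],0],
    [[0,0,3],[0,0,0],0],
    [[0,0,3],[0,0,0],0],
    [[0,-5,2],[0,0,0],0],
    [[0,-20,2],[0,0,0],0],
    [[0,-40,2],[0,0,0],0],
  ],
  force=60,
)

```text
t: 30.32
eef_pos: [0.5897, 0.0278, 0.1079]
tcp_rot: [-0.106, -3.14, -0.004]
force: [5.9, 10.0, -9.0]
width: 0.0107
```

Run:
```python
from h import *
go(list(S(.028,-.067))+[0.1085],86)
```

```text
t 30.32 pos [0.5897 0.0278 0.1079] phi 86.14 tilt 0.159 force [ 5.9 10.  -9. ] width 0.0107 q6 0.11
-> shift [   1.2 -100.2   -0.9] turn [ 0.003 -0.     0.002] rows~2.4
```

>>> arm_command(
  moves=[
    [[0,-20,0],[0,0,0],0],
    [[0,-40,0],[0,0,0],0],
    [[0,-60,0],[0,0,0],0],
    [[0,-78,0],[0,0,0],0],
    [[0,-88,0],[0,0,0],0],
    [[0,-92,0],[0,0,0],0],
    [[0,-92,0],[0,0,0],0],
    [[0,-92,0],[0,0,0],0],
  ],
)

```text
t: 30.98
eef_pos: [0.583, -0.0664, 0.1078]
tcp_rot: [-0.111, -3.139, 0.002]
force: [3.1, -6.6, -9.6]
width: 0.011
```

Run:
```python
from h import *
go(list(S(.028,-.067))+[0.1085],86)
```

```text
t 30.98 pos [ 0.583  -0.0664  0.1078] phi 85.96 tilt 0.063 force [ 3.1 -6.6 -9.6] width 0.0110 q6 -0.04
-> shift [ 0.8 -5.8 -0.6] turn [-0.001 -0.001 -0.001] rows~0.1
```

>>> arm_command(
  moves=[
    [[0,-1,0],[0,0,0],0],
    [[0,-2,0],[0,0,0],0],
    [[0,-3,0],[0,0,0],0],
    [[0,-4,0],[0,0,0],0],
    [[0,-4,0],[0,0,0],0],
    [[0,-4,0],[0,0,0],0],
  ],
)

```text
t: 31.48
eef_pos: [0.5829, -0.0685, 0.1079]
tcp_rot: [-0.108, -3.139, -0.003]
force: [4.9, 6.9, -9.5]
width: 0.0106
```

>>> arm_command(
  moves=[
    [[0,-1,0],[0,0,0],0],
    [[0,-2,0],[0,0,0],0],
    [[0,-3,0],[0,0,0],0],
    [[0,-3,0],[0,0,0],0],
    [[0,-3,0],[0,0,0],0],
  ],
)

```text
t: 31.9
eef_pos: [0.5827, -0.0706, 0.1079]
tcp_rot: [-0.107, -3.139, -0.006]
force: [5.3, 12.7, -11.0]
width: 0.0105
```

>>> arm_command(
  moves=[
    [[0,-2,0],[0,0,0],0],
    [[0,-2,0],[0,0,0],0],
    [[0,-2,0],[0,0,0],0],
  ],
)

```text
t: 32.15
eef_pos: [0.5827, -0.0707, 0.1079]
tcp_rot: [-0.105, -3.14, -0.011]
force: [6.4, 27.6, -10.6]
width: 0.0108
```

>>> arm_command(
  moves=[
    [[0,2,0],[0,0,0],0],
    [[0,3,0],[0,0,0],0.5],
    [[0,3,0],[0,0,0],0.5],
    [[0,3,0],[0,0,0],0.5],
    [[0,3,-30],[0,0,0],0.5],
    [[0,3,-70],[0,0,0],0.5],
    [[0,20,-110],[0,0,0],0.2],
    [[0,50,-110],[0,0,0],0],
    [[0,60,-110],[0,0,0],0],
    [[0,60,-110],[0,0,0],0],
  ],
)

```text
t: 32.98
eef_pos: [0.587, -0.013, 0.2189]
tcp_rot: [0.106, 3.139, 0.0]
force: [0.0, -0.1, -0.5]
width: 0.0
```

Run:
```python
from h import *
st()
cm=cam('wrist'); im,d=snapshot('wrist'); C=cloud(cm,d); a=np.radians(SY); D=C[...,:2]-SC
save(im,'w25.png')
L=np.dstack([D@[np.cos(a),np.sin(a)],D@[-np.sin(a),np.cos(a)],C[...,2]])*1000
m=(L[...,2]>115)&(L[...,2]<126)
print('bar',rect(L[m]/1000),L[m].mean(0))
for x in range(-60,120,10):
    m=(abs(L[...,0]-x)<4)
    print(x,[ (y,round(float(np.median(L[m&(abs(L[...,1]-y)<1.2),2])),1)) for y in range(-8,24,3) if (m&(abs(L[...,1]-y)<1.2)).sum()>5])
```

```text
t 32.98 pos [ 0.587  -0.013   0.2189] phi 86.12 tilt 0.073 force [ 0.  -0.1 -0.5] width 0.0000 q6 0.05
bar (array([ 27.7, -65.7]), array([12.7, 90.5]), 89.9) [ 25.05039859 -65.02306962 121.82198956]
-60 [(-8, 94.3), (-5, 94.4), (-2, 94.0), (1, 94.2), (4, 88.2), (7, 88.3), (10, 88.1), (13, 88.2), (16, 88.2), (19, 88.1), (22, 87.9)]
-50 [(-8, 94.1), (-5, 94.1), (-2, 94.1), (1, 94.3), (4, 88.2), (7, 88.1), (10, 88.3), (13, 88.1), (16, 88.0), (19, 88.2), (22, 88.2)]
-40 [(-8, 94.0), (-5, 94.1), (-2, 94.3), (1, 94.2), (4, 88.1), (7, 88.2), (10, 88.3), (13, 88.2), (16, 88.0), (19, 88.0), (22, 88.1)]
-30 [(-8, 94.0), (-5, 94.3), (-2, 94.3), (1, 94.1), (4, 88.1), (7, 88.0), (10, 88.2), (13, 88.0), (16, 88.3), (19, 88.2), (22, 88.3)]
-20 [(-8, 94.1), (-5, 94.2), (-2, 94.1), (1, 94.0), (4, 88.1), (7, 88.0), (10, 88.2), (13, 88.1), (16, 88.2), (19, 88.0), (22, 88.1)]
-10 [(-8, 93.9), (-5, 94.0), (-2, 94.3), (1, 94.2), (4, 88.0), (7, 88.1), (10, 88.2), (13, 88.6), (16, 88.2), (19, 88.2), (22, 88.3)]
0 [(-8, 94.2), (-5, 94.4), (-2, 94.2), (1, 94.3), (4, 88.2), (7, 88.2), (10, 88.4), (13, 88.0), (
[... 310 characters left out ...]
74.7)]
30 [(-8, 248.4), (-5, 258.4), (-2, 94.3), (1, 94.1), (4, 91.9), (7, 95.0), (10, 95.1), (13, 95.1), (16, 267.6), (19, 267.7), (22, 266.1)]
40 [(-8, 248.1), (-5, 94.7), (-2, 94.0), (1, 94.0), (4, 90.8), (7, 95.2), (10, 95.1), (13, 95.0), (16, 94.1), (19, 88.4), (22, 88.5)]
50 [(-8, 94.2), (-5, 94.0), (-2, 94.3), (1, 94.3), (4, 88.4), (7, 88.1), (10, 88.4), (13, 88.3), (16, 88.3), (19, 88.3), (22, 87.6)]
60 [(-8, 94.2), (-5, 94.1), (-2, 94.4), (1, 94.1), (4, 88.3), (7, 88.1), (10, 88.1), (13, 88.0), (16, 88.4), (19, 87.8), (22, 87.7)]
70 [(4, 88.2), (7, 88.1), (10, 88.2), (13, 88.2), (16, 88.2), (19, 88.3), (22, 88.2)]
80 [(16, 88.1), (19, 87.8), (22, 88.1)]
90 [(22, 88.6)]
100 []
110 []
```

View pics/w25.png

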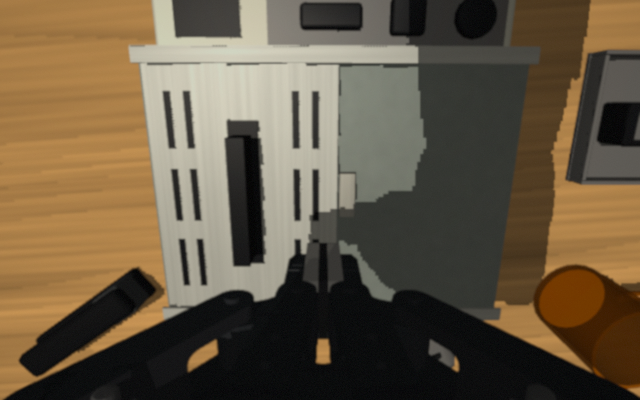

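Run:
```python
from h import *
go(list(S(-.100,.06))+[0.19],86)
```

```text
t 33.03 pos [ 0.5866 -0.0142  0.2182] phi 86.09 tilt 0.015 force [ 0.3 -0.3 -0.4] width -0.0002 q6 0.04
-> shift [128.7  69.1  28.2] turn [-0.    -0.     0.002] rows~3.6
```

>>> arm_command(
  moves=[
    [[33,17,0],[0,0,0],0],
    [[66,35,0],[0,0,0],0],
    [[99,53,8],[0,0,0],0],
    [[122,65,20],[0,0,0],0],
    [[129,69,28],[0,0,0],0],
    [[129,69,28],[0,0,0],0],
    [[129,69,28],[0,0,0],0],
    [[129,69,28],[0,0,0],0],
  ],
)

```text
t: 33.7
eef_pos: [0.4635, 0.0623, 0.1905]
tcp_rot: [0.111, 3.139, -0.0]
force: [-0.0, -0.0, 0.0]
width: 0.0004
```

Run:
```python
from h import *
s,Rm,phi=st()
cm=cam('wrist'); im,d=snapshot('wrist'); C=cloud(cm,d); a=np.radians(SY); D=C[...,:2]-SC
save(im,'w26.png')
L=np.dstack([D@[np.cos(a),np.sin(a)],D@[-np.sin(a),np.cos(a)],C[...,2]])*1000
m=(L[...,2]>64)&(L[...,2]<73)&(L[...,0]>-126)&(L[...,0]<-82)
nn,l,s_,c_=cv2.connectedComponentsWithStats(m.astype(np.uint8))
for i in range(1,nn):
    if s_[i,4]>100: print(s_[i],'L',L[l==i].mean(0).round(1),rect(L[l==i]/1000),'W',C[l==i].mean(0).round(4),rect(C[l==i]))
st()
T=(C-s['eef_pos'])@Rm*1000
m=(T[...,2]>-10)&(T[...,2]<15)&(abs(T[...,1])<60)&(abs(T[...,0])<40)
Q=T[m]; print('tip',np.percentile(Q,[1,99],axis=0).round(1))
```

```text
t 33.70 pos [0.4635 0.0623 0.1905] phi 85.96 tilt 0.020 force [-0. -0.  0.] width 0.0004 q6 0.20
[ 365  175   39   40 1193] L [-101.9  104.1   68. ] (array([-101.4,  104.2]), array([29.5, 28.5]), 1.7) W [0.4641 0.1076 0.068 ] (array([464.6, 107.7]), array([28.5, 29.5]), 87.7)
[ 300  177   35   35 1147] L [-102.    54.5   67.8] (array([-101.3,   54.2]), array([26.1, 25.5]), 0.5) W [0.4605 0.0582 0.0678] (array([461.2,  57.9]), array([25.5, 26.1]), 86.5)
[ 211  182   62   25 1449] L [-102.    -1.9   67.8] (array([-101.4,   -2.5]), array([46.2, 18.6]), 90.0) W [0.4566 0.002  0.0678] (array([457.1,   1.3]), array([46.2, 18.6]), 86.0)
t 33.75 pos [0.4637 0.0623 0.1906] phi 85.94 tilt 0.028 force [-0.4 -0.  -0.4] width -0.0000 q6 0.20
tip [[  7.5 -13.4  -9.9]
 [ 12.6  12.9   3.5]]
```

View pics/w26.png

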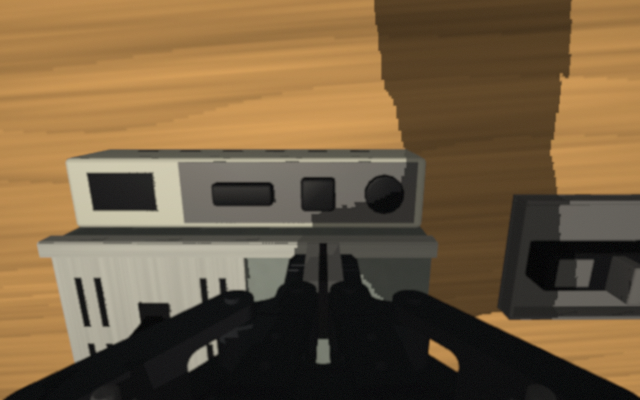

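Run:
```python
from h import *
go([0.4643,0.1077,0.095],86)
```

```text
t 33.75 pos [0.4637 0.0623 0.1906] phi 85.94 tilt 0.028 force [-0.4 -0.  -0.4] width -0.0000 q6 0.20
-> shift [ 2.7 45.3 95.5] turn [-0.     0.    -0.001] rows~2.5
```

>>> arm_command(
  moves=[
    [[3,30,0],[0,0,0],0],
    [[3,45,20],[0,0,0],0],
    [[3,45,55],[0,0,0],0],
    [[3,45,85],[0,0,0],0],
    [[3,45,94],[0,0,0],0],
    [[3,45,94],[0,0,0],0],
    [[3,45,94],[0,0,0],0],
    [[3,45,94],[0,0,0],0],
  ],
)

```text
t: 34.42
eef_pos: [0.4643, 0.1081, 0.098]
tcp_rot: [0.11, 3.137, 0.001]
force: [0.6, -0.1, -0.0]
width: 0.0003
```

Run:
```python
from h import *
go([0.4643,0.1077,0.070],86)
im,d=snapshot('wrist'); save(im,'w27.png')
st()
```

```text
t 34.42 pos [0.4643 0.1081 0.098 ] phi 85.97 tilt 0.128 force [ 0.6 -0.1 -0. ] width 0.0003 q6 0.30
-> shift [ 0.  -0.4 28. ] turn [ 0.001  0.002 -0.001] rows~0.7
t 34.47 pos [0.4643 0.1082 0.098 ] phi 85.97 tilt 0.148 force [ 0.1 -0.3 -0.3] width 0.0001 q6 0.30
```

View pics/w27.png

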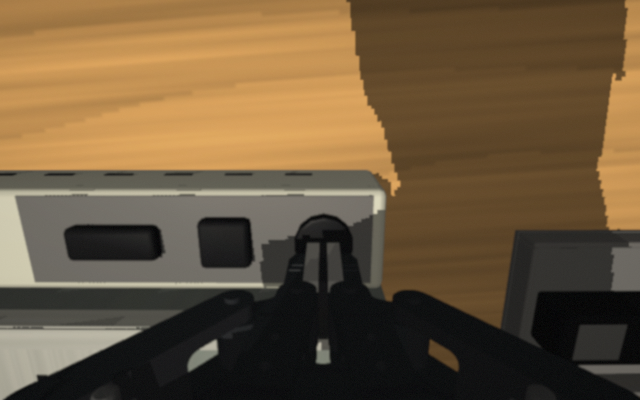

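>>> arm_command(
  moves=[
    [[0,0,10],[0,0,0],0],
    [[0,0,18],[0,0,0],0],
    [[0,0,24],[0,0,0],0],
    [[0,0,27],[0,0,0],0],
    [[0,0,28],[0,0,0],0],
    [[0,0,28],[0,0,0],0],
  ],
)

```text
t: 34.97
eef_pos: [0.4632, 0.1082, 0.0695]
tcp_rot: [0.11, 3.139, 0.0]
force: [-10.1, -3.6, 35.1]
width: 0.0004
```

>>> arm_command(
  moves=[
    [[0,0,-4],[0,0,0],0],
    [[0,0,-15],[0,0,0],0],
    [[0,0,-26],[0,0,0],0],
    [[0,0,-26],[0,0,0],0],
    [[0,0,-26],[0,0,0],0],
  ],
)

```text
t: 35.38
eef_pos: [0.4631, 0.1082, 0.0941]
tcp_rot: [0.11, 3.139, 0.0]
force: [-0.3, -0.7, -0.6]
width: 0.0001
```

Run:
```python
from h import *
go([0.4609,0.0580,0.097],86)
```

```text
t 35.38 pos [0.4631 0.1082 0.0941] phi 86.00 tilt 0.027 force [-0.3 -0.7 -0.6] width 0.0001 q6 0.30
-> shift [ -1.3 -50.3  -2.9] turn [0. 0. 0.] rows~1.2
```

>>> arm_command(
  moves=[
    [[-1,-20,0],[0,0,0],0],
    [[-1,-42,0],[0,0,0],0],
    [[-1,-50,0],[0,0,0],0],
    [[-1,-50,0],[0,0,0],0],
    [[-1,-50,0],[0,0,0],0],
  ],
)

```text
t: 35.8
eef_pos: [0.4603, 0.0582, 0.0938]
tcp_rot: [-0.111, -3.139, -0.0]
force: [-0.5, 0.6, 0.8]
width: 0.0001
```

Run:
```python
from h import *
go([0.4609,0.0580,0.070],86)
im,d=snapshot('wrist'); save(im,'w28.png')
C=cloud(cam('wrist'),d); 
for n,p in [('round',(0.4643,0.1077)),('bar',(0.4568,0.0015))]:
    m=np.linalg.norm(C[...,:2]-p,axis=2)<0.007; print(n,m.sum(),np.median(C[m][:,2]))
```

```text
t 35.80 pos [0.4603 0.0582 0.0938] phi 85.93 tilt 0.035 force [-0.5  0.6  0.8] width 0.0001 q6 0.20
-> shift [-0.6 -0.2 23.8] turn [ 0.    -0.001 -0.001] rows~0.6
round 608 0.06831742697405906
bar 614 0.06833829166478132
```

View pics/w28.png

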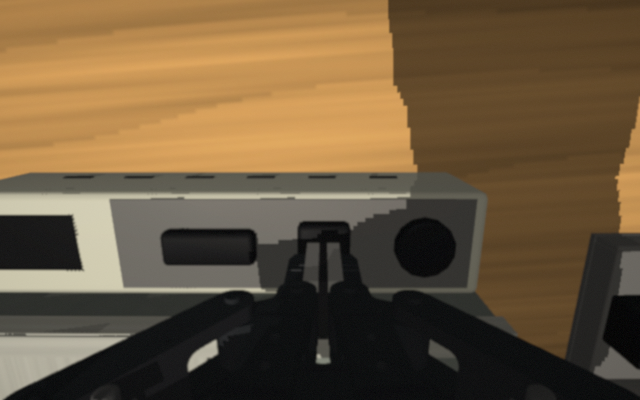

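Round key is back up (68 mm). Press the square key more gently.

>>> arm_command(
  moves=[
    [[0,0,8],[0,0,0],0],
    [[0,0,16],[0,0,0],0],
    [[0,0,21],[0,0,0],0],
    [[0,0,23.5],[0,0,0],0],
    [[0,0,23.5],[0,0,0],0],
    [[0,0,23.5],[0,0,0],0],
  ],
)

```text
t: 36.35
eef_pos: [0.4603, 0.0587, 0.0705]
tcp_rot: [-0.109, -3.139, -0.001]
force: [-1.5, 3.5, 5.0]
width: 0.0002
```

>>> arm_command(
  moves=[
    [[0,0,0.7],[0,0,0],0],
    [[0,0,0.7],[0,0,0],0],
  ],
)

```text
t: 36.52
eef_pos: [0.4603, 0.0587, 0.07]
tcp_rot: [-0.109, -3.139, -0.001]
force: [-1.9, 1.9, 6.6]
width: 0.0001
```

>>> arm_command(
  moves=[
    [[0,0,-4],[0,0,0],0],
    [[0,0,-15],[0,0,0],0],
    [[0,0,-24],[0,0,0],0],
    [[0,0,-24],[0,0,0],0],
    [[0,0,-24],[0,0,0],0],
  ],
)

```text
t: 36.93
eef_pos: [0.4608, 0.0583, 0.0943]
tcp_rot: [0.11, 3.139, 0.0]
force: [0.1, -0.2, 0.0]
width: 0.0
```

Run:
```python
from h import *
go([0.4568,0.0015,0.094],86)
```

```text
t 36.93 pos [0.4608 0.0583 0.0943] phi 86.00 tilt 0.048 force [ 0.1 -0.2  0. ] width 0.0000 q6 0.20
-> shift [  0.  -56.9   0.3] turn [0.    0.001 0.   ] rows~1.4
```

>>> arm_command(
  moves=[
    [[0,-25,0],[0,0,0],0],
    [[0,-50,0],[0,0,0],0],
    [[0,-57,0],[0,0,0],0],
    [[0,-57,0],[0,0,0],0],
    [[0,-57,0],[0,0,0],0],
  ],
)

```text
t: 37.35
eef_pos: [0.4563, 0.0014, 0.0937]
tcp_rot: [-0.111, -3.139, -0.0]
force: [0.2, 0.6, -0.3]
width: 0.0004
```

Run:
```python
from h import *
go([0.4568,0.0015,0.070],86)
im,d=snapshot('wrist'); save(im,'w29.png')
C=cloud(cam('wrist'),d); 
for n,p in [('round',(0.4643,0.1077)),('square',(0.4609,0.058))]:
    m=np.linalg.norm(C[...,:2]-p,axis=2)<0.007; print(n,m.sum(),np.median(C[m][:,2]))
```

```text
t 37.35 pos [0.4563 0.0014 0.0937] phi 85.94 tilt 0.030 force [ 0.2  0.6 -0.3] width 0.0004 q6 0.07
-> shift [-0.5  0.1 23.7] turn [ 0.    -0.    -0.001] rows~0.6
round 596 0.06819585933814998
square 606 0.06819771534253641
```

View pics/w29.png

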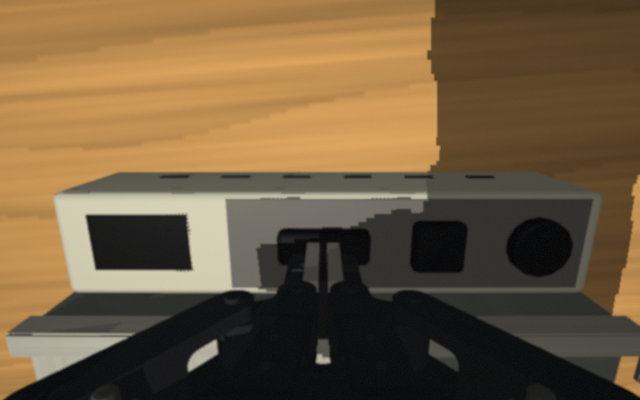

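>>> arm_command(
  moves=[
    [[0,0,8],[0,0,0],0],
    [[0,0,16],[0,0,0],0],
    [[0,0,21],[0,0,0],0],
    [[0,0,23.5],[0,0,0],0],
    [[0,0,24],[0,0,0],0],
    [[0,0,24],[0,0,0],0],
    [[0,0,24],[0,0,0],0],
  ],
)

```text
t: 37.98
eef_pos: [0.4563, 0.0019, 0.07]
tcp_rot: [-0.109, -3.139, -0.001]
force: [-3.0, 3.1, 6.8]
width: -0.0001
```

>>> arm_command(
  moves=[
    [[0,0,-4],[0,0,0],0],
    [[0,0,-15],[0,0,0],0],
    [[0,0,-30],[0,0,0],0],
    [[15,0,-65],[0,0,0],0],
    [[30,0,-100],[0,0,0],0],
    [[30,0,-120],[0,0,0],0],
    [[30,0,-120],[0,0,0],0],
    [[30,0,-120],[0,0,0],0],
  ],
)

```text
t: 38.65
eef_pos: [0.4271, 0.0035, 0.1909]
tcp_rot: [0.109, 3.138, -0.0]
force: [0.2, -0.3, -0.7]
width: 0.0002
```

Run:
```python
from h import *
st()
im,d=snapshot('wrist'); save(im,'w30.png')
C=cloud(cam('wrist'),d); 
for n,p in [('round',(0.4643,0.1077)),('square',(0.4609,0.058)),('bar',(0.4568,0.0015))]:
    m=np.linalg.norm(C[...,:2]-p,axis=2)<0.007; print(n,m.sum(),np.median(C[m][:,2]))
im,d=snapshot('scene'); save(im,'s30.png',(140,90,460,360),2.5)
C,ms=comps('scene',im,d)
for m in ms:
    P=C[m]
    if 150<len(P)<1000: print(P.mean(0).round(3),rect(P),len(P))
```

```text
t 38.65 pos [0.4271 0.0035 0.1909] phi 86.01 tilt 0.119 force [ 0.2 -0.3 -0.7] width 0.0002 q6 0.08
round 244 0.06693719969271128
square 242 0.06694352499484602
bar 227 0.06704395937864055
[0.558 0.311 0.019] (array([558.1, 313.3]), array([166.2, 124.9]), 85.8) 364
[0.564 0.303 0.035] (array([560.7, 312.8]), array([126.1,  42.6]), 86.4) 481
[0.747 0.248 0.057] (array([740. , 254.8]), array([ 79.9, 103.4]), 39.9) 811
[0.802 0.061 0.025] (array([803.2,  62. ]), array([ 59.8, 104.7]), 19.3) 609
[ 0.733 -0.278  0.043] (array([ 730.6, -277.1]), array([ 34.7, 147.2]), 31.2) 729
```

View pics/w30.png

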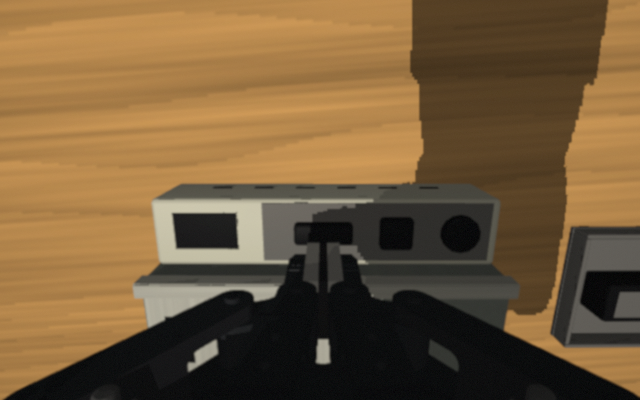

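View pics/s30.png

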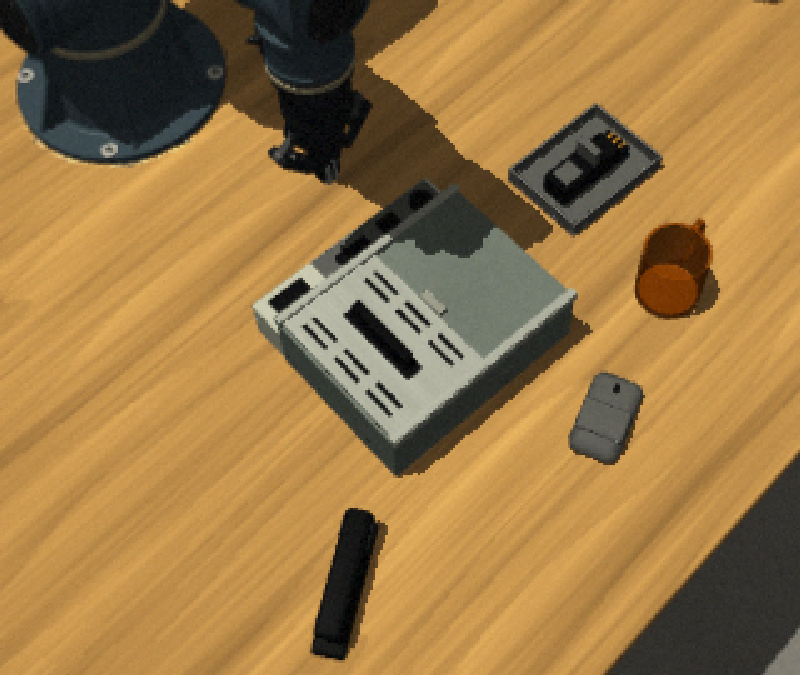

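Run:
```python
from rig import workorder, env
print(env.sense()['t'], workorder.close_job())
```

```text
the job is handed in; nothing more can be done
38.75 None
```

The battery changeover is finished and the job was handed in at 38.75 s; it reported no verdict.

**What I did:**
- **Gate and charged pack:** I drew the gate back to its stop and lifted the one charged pack from the third bay into the tray, flat. Only one charged pack was there.
- **Run-down packs:** All three from the desk went into the bays at x = -44, 4 and 52 mm, contact end towards the terminals.
- **Closing and keys:** I pushed the gate shut to its stop and then pressed round, square and long bar, one at a time.

**Last checks:**
- **Packs:** Rib tops in the bays measured about 84.7 mm, so all three lie flat. The pack in the x = 4 mm bay sits about 3.5 mm off centre, against the divider.
- **Catch:** It reads 95.1 mm behind the gate, so it is up.
- **Keys:** The round and square keys read about 68 mm before the next key was pressed. On the final look, taken just after the arm had moved, all three read about 67 mm.
- **Bystanders:** Mug, stapler and mouse have not moved beyond measuring noise, and the arm was clear of everything at the end.

**Less clean points:**
- The round key was pressed harder than needed. The wrist read about 35 N through the fingertips, so I pressed the other two at about 7 N.
- The station position I first got from the overhead and scene cameras was about 5 mm off in x. I corrected it from the wrist view before taking out or placing any pack.

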